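# Chock a crankshaft with packers and a wedge

### The job

The crankshaft on the vee blocks must not roll while its journals are measured: pack up the gap between the riser block and the middle crankpin. Lay one aluminium packer flat on the riser, or a second on top of it if the gap still calls for it, then slide the wooden wedge in on top, thin end first, until you feel it nip the crankpin firmly, without turning the crankshaft. Finish holding: keep the wedge gripped and pressed home, do not let go of it, and leave the micrometer, screwdriver, spanner and cartons where they lie.

Things in the scene. Friction and masses are not known exactly. Their poses are not given: they have to be found in the camera images.
- crankshaft: Three-cylinder steel crankshaft, 480 mm long, 17 kg, level on two vee blocks, axis 135 mm above the bench. Origin on its axis at the middle throw; y along the axis, x and z turn with it; the middle crankpin is on its -x side, towards the robot, up to 0.22 rad above or below level. Turns stiffly (1.5 N m friction). Reaches at most 82 mm from its axis.
- crankpin (a point): Centre of the middle crankpin: a bright cylinder 54 mm in diameter, 44 mm long between its two webs, parallel to the axis and 45 mm from it. The webs on both sides reach 37 mm from this point. The bottom of the pin, 27 mm below this point, is the roof of the gap.
- vee_blocks: Pair of fixed cast vee blocks 180 mm to either side (y) of the middle throw, 140 mm long in x at the foot, 135 mm high. Origin on the bench straight below the middle of the crankshaft; y along the crankshaft, x level across it, away from the robot.
- riser: Fixed steel block with cross holes below the middle crankpin, between the webs: 94 (x) x 32 (y) x 82 mm high. Origin: centre of its underside, about 25 mm to the robot's side of the pin. Its narrow flat top is the floor of the gap, which is 16 to 36 mm high. x points away from the robot, square to the crankshaft: packers and wedge slide in along +x.
- packer_a: Flat aluminium packer 140 (x) x 28 (y) x 10 mm thick (z), 106 g, lying on the bench. Origin at the centre of its underside. The three packers are alike; one or two are used.
- packer_b: Flat aluminium packer 140 (x) x 28 (y) x 10 mm thick (z), 106 g, lying on the bench. Origin at the centre of its underside. The three packers are alike; one or two are used.
- packer_c: Flat aluminium packer 140 (x) x 28 (y) x 10 mm thick (z), 106 g, lying on the bench. Origin at the centre of its underside. The three packers are alike; one or two are used.
- wedge: Hardwood wedge 190 (x) x 28 (y) mm, 85 g, lying on its flat underside. Origin: centre of the underside; +x points to the thin end. The top slopes evenly from 38 mm thick at the -x end to 3 mm at the +x end. Used on top of at least one packer; where 5 to 17 mm are left for it, its thick end stays clear of the crank for the gripper.
- wedge_tip (a point): Middle of the wedge's thin end, 1.5 mm above its underside.
- micrometer: Outside micrometer lying on the bench, about 160 x 60 x 18 mm high; to be left alone.
- screwdriver: Screwdriver 150 mm long, 26 mm high, lying on the bench; to be left alone.
- spanner: Flat spanner 140 mm long, 8 mm high; to be left alone.
- carton_a: Closed cardboard carton 75 x 90 x 65 mm high; to be left alone.
- carton_b: Closed cardboard carton 85 x 85 x 50 mm high; to be left alone.
There are look-alikes about, which are no part of the job. There is more than one size of the riser; the job needs the smallest.

How it is judged:
By the outcome, as a careful person would: the job done as asked, in the order asked, and still so for the second after the job is handed in, while the arm keeps its last pose, push and grip.
It also fails if it takes over 72 s, if anything falls off the work surface, if the arm or the gripper's body presses on something with over 40 N, if the wrist force passes 120 N, or if a joint passes its speed limit or range.

### The arm

A 7-joint arm with a two-finger parallel gripper is mounted at the origin on the work surface. World frame = base frame: x ahead of the robot, y to its left, z up, the work surface at z = 0. Lengths are in m, angles in rad, forces in N, time in s.
With the tool pointing down it reaches from about 0.425 to 0.8 m from the base axis. Payload 8.3 kg.
Tool frame: the origin (TCP) lies between the finger pads; the fingertips stand 19 mm ahead of it and the grasp point (between the pads) is the TCP; z points along the fingers, y is the line along which they close (so a half turn about z gives the same grasp; the last joint's range is limited). The gripper opens to 85 mm and grips with 20 to 120 N. Pads are 22 mm wide; open, the fingers measure 114 mm over their backs; the gripper's body (76 mm by 85 mm) begins 54 mm behind the grasp point. The pads swing forward as they close: fully open they stand 13 mm farther back than shut.
Start: joints at [-1.257, 0.383, 0.016, 1.37, -0.006, 1.388, -0.046], TCP at [0.23, 0.581, 0.25] pointing down, gripper open.
Joint ranges: [-2.95, 2.95], [-0.25, 2.06], [-1.52, 1.56], [0.18, 2.33], [-1.44, 4.58], [0.02, 2.06], [-3.01, 3.01]. Speed limits (rad/s): [2.39, 2.39, 3.01, 3.01, 3.14, 3.14, 3.14].

### API

Orientations are given as a rotation vector (axis times angle).
In Python, from rig import read_state, get_image, job_done gives the robot as it stands.
- The arm moves only by the tool carry_out, never from a script. Its argument "deltas" is a list of rows, each an object of numbers: "rx", "ry", "rz": the turn, a rotation vector about the world's x, y, z in rad; "x", "y", "z": the shift along the world's x, y, z in mm; "grip": the finger opening in mm, from 0 to 85.4. A call has 1 to 12 rows; each row is the pose to reach, as a shift and turn from the pose commanded when the call began; what a row does not reach only later rows make up. A row lasts 1/10 s, in which the tool goes at most 50 mm and 8.59 degrees, less where a joint would pass 70% of its speed; a pose out of reach is approached as far as the arm can. A call with a gripper value outside its range is refused whole. The fingers move at their own pace and stop on an object; the grip force is fixed at half the most. Time passes only in rows, so rows that repeat a pose let the fingers close. It gives the time, the measured TCP pose, the force, the opening and the grip force at its end, in the units of the state.
- read_state(): the state, without advancing time (a new reading comes with each control period).
- get_image(name): name is "scene" or "top" or "wrist"; returns a dict with "img" (480x640x3 uint8, blue, green, red), "fx", "fy", "cx", "cy" (pixels), "dist" ([k1, k2, p1, p2, k3] as OpenCV has them; the pictures are not rectified), "rvec" (rotation vector, rad) and "tvec" (3), from world to camera coordinates, as OpenCV has them. Camera axes: x right, y down, z forward; pixel columns grow to the right and rows downward; lengths in m; the calibration is good to about 2 mm. A picture is of the moment at which its call begins. There is no depth.
- job_done(): hands the job in; it is judged then, once.
The state is a dict: "t": time; "joint_pos": joint angles; "dq": joint speeds; "joint_torque": joint torques, N m; "ee_pos": TCP position; "eef_rot": TCP orientation; "contact_force": force on the tool from outside, world axes, zero at the start; "moment": the same for the moment, N m; "width": finger opening in m; "gripper_force": force on a finger pad.
Only numpy, scipy, OpenCV 4.12 (cv2) and the standard library are available. Lean on these libraries where they do the work, as an engineer would, in place of code of your own. Each camera call takes 0.05 s, during which the arm holds its last target. There are 200 camera calls.

## Working session

There is one attempt and no reset: what is moved stays moved. The work goes in short steps, Python scripts to look and compute and a tool call to move; the robot and the scene stay as the last step left them, time stands still between calls to the robot, and variables do not carry over. Pictures are saved under pics/ and viewed, at most 10 in all, crops included, and the job is handed in when it is done.

Besides the shell and the picture viewer there is one more tool, called by a JSON object that holds its "api" and its "payload", one argument or row to a line. carry_out: Moves the arm, as the interface text tells. Its arguments: {"type":"object","properties":{"deltas":{"type":"array","items":{"type":"object","properties":{"rx":{"type":"number"},"ry":{"type":"number"},"rz":{"type":"number"},"x":{"type":"number"},"y":{"type":"number"},"z":{"type":"number"},"grip":{"type":"number"}}}}},"required":["deltas"]}

```bash
mkdir -p pics
cat > h.py <<'E'
import numpy as np, cv2
from rig import read_state, get_image, job_done
def cam(n):
    d=get_image(n); d['K']=np.array([[d['fx'],0,d['cx']],[0,d['fy'],d['cy']],[0,0,1.]]); d['R']=cv2.Rodrigues(np.array(d['rvec'],float))[0]
    d['t']=np.array(d['tvec'],float); d['D']=np.array(d['dist'],float); return d
def ray(d,p):
    u=cv2.undistortPoints(np.array(p,float).reshape(-1,1,2),d['K'],d['D']).reshape(-1,2)
    v=np.c_[u,np.ones(len(u))]@d['R']; return -d['R'].T@d['t'],v
def plane(d,p,z):
    c,v=ray(d,p); return c+v*((z-c[2])/v[:,2])[:,None]
def proj(d,P): return cv2.projectPoints(np.array(P,float).reshape(-1,3),d['R'],d['t'],d['K'],d['D'])[0].reshape(-1,2)
def tri(d1,p1,d2,p2):
    c1,v1=ray(d1,p1);c2,v2=ray(d2,p2);o=[]
    for a,b in zip(v1,v2):
        s=np.linalg.lstsq(np.c_[a,-b],c2-c1,rcond=None)[0];o.append((c1+a*s[0]+c2+b*s[1])/2)
    return np.array(o)
E
python3 - <<'E'
from h import *
for n in ['scene','top']:
    d=cam(n); cv2.imwrite(f'pics/{n}0.png',d['img']); print(n,(-d['R'].T@d['t']).round(3),d['R'][2].round(2),d['fx'])
print(read_state())
E
```

```text
scene [ 1.144 -0.958  0.988] [-0.37  0.68 -0.63] 598.7629585355025
top [0.319 0.011 1.447] [ 0.21 -0.02 -0.98] 490.9133334233714
{'t': 0.1, 'joint_pos': array([-1.25694033,  0.38416523,  0.0164176 ,  1.37102856, -0.0062712 ,
        1.38818711, -0.04652369]), 'dq': array([ 0.00134481, -0.00362379,  0.00046275, -0.00247484, -0.00037374,
       -0.00155138, -0.00155784]), 'joint_torque': array([ 2.92297329e-03, -6.29128790e+01,  8.46881233e-01, -3.72757065e+01,
        1.65757758e-02,  1.06051165e-02, -2.10263960e-05]), 'ee_pos': array([0.2297873 , 0.5807881 , 0.24938151]), 'eef_rot': array([-5.88255813e-01, -3.08576299e+00,  2.69954208e-03]), 'contact_force': array([-0.49549789,  0.00122431,  0.15680326]), 'moment': array([-0.01633561, -0.05376803, -0.03787523]), 'gripper_force': 0.0, 'width': 0.08553590089294454}
```

View pics/scene0.png

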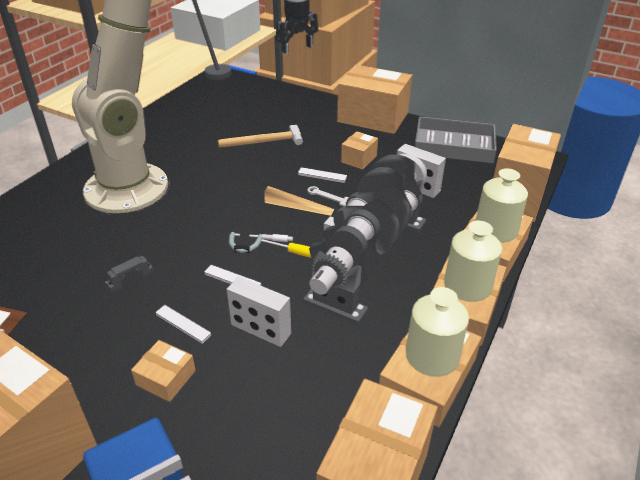

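View pics/top0.png

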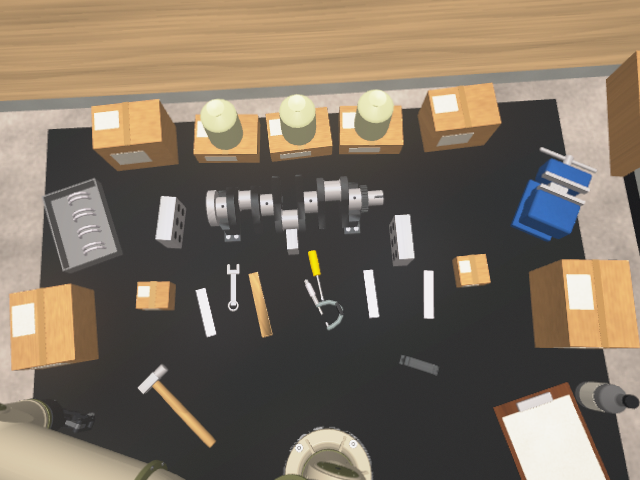

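The scene view shows the riser below the middle pin at about (330,225), the packers at (322,175), (232,275) and (183,323), and the wedge at (300,200) with its thin end to the right. In the top view (+x up, +y left) the riser is at (292,240), the pin at (290,217), the packers at (206,312), (371,293) and (429,294), and the wedge at (260,305).

Run:
```python
from h import *
d=cam('top'); im=d['img']; hsv=cv2.cvtColor(im,cv2.COLOR_BGR2HSV)
w=((hsv[...,2]>150)&(hsv[...,1]<60)).astype(np.uint8)
b=cv2.inRange(hsv,(8,60,80),(25,255,255))
for n,m,(x,y),z in [('P1',w,(206,312),.01),('P2',w,(371,293),.01),('P3',w,(429,294),.01),('W',b,(260,305),.02),('R',w,(292,240),.082)]:
    k,lab,st,_=cv2.connectedComponentsWithStats(m)
    l=lab[y,x]; c=cv2.findContours((lab==l).astype(np.uint8),0,1)[0][0].reshape(-1,2)
    P=plane(d,c,z)[:,:2]; r=cv2.minAreaRect((P*1000).astype(np.float32)); print(n,st[l],r); print(cv2.boxPoints(r).round(0).tolist())
s=cam('scene')
a=cv2.resize(im[180:270,240:340],(400,360),interpolation=2); q=cv2.resize(s['img'][150:250,290:400],(396,360),interpolation=2)
cv2.imwrite('pics/c1.png',np.hstack([a,q]))
```

```text
P1 [196 288  20  49 482] ((458.71746826171875, 323.10540771484375), (141.39320373535156, 28.379653930664062), 12.10026741027832)
[[387.0, 322.0], [393.0, 294.0], [531.0, 324.0], [525.0, 352.0]]
P2 [363 270  16  48 466] ((480.44708251953125, -160.40074157714844), (140.73367309570312, 28.315902709960938), 2.507575750350952)
[[410.0, -149.0], [411.0, -178.0], [551.0, -171.0], [550.0, -143.0]]
P3 [424 270  10  49 480] ((467.4552307128906, -329.3922119140625), (26.533260345458984, 141.0067596435547), 83.42203521728516)
[[396.0, -334.0], [536.0, -351.0], [539.0, -324.0], [399.0, -308.0]]
W [248 271  25  67 727] ((470.05645751953125, 163.73062133789062), (191.86524963378906, 32.93684768676758), 9.905731201171875)
[[373.0, 163.0], [378.0, 131.0], [567.0, 164.0], [562.0, 196.0]]
R [286 229  12  20 220] ((643.3189086914062, 59.42190170288086), (31.405134201049805, 56.12501525878906), 86.93463897705078)
[[614.0, 45.0], [671.0, 42.0], [672.0, 74.0], [616.0, 77.0]]
```

View pics/c1.png

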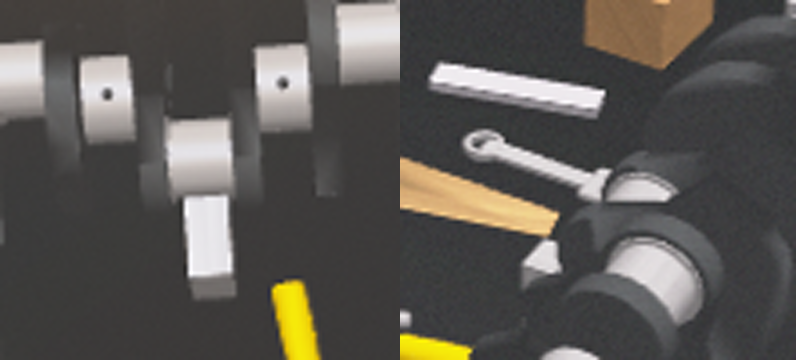

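The crop shows the middle pin at left-crop (168–233, 118–197) and the riser top's near end at row ~275. The riser top is visible below the pin. I'm moving over the first packer (P1).

{"api": "carry_out", "payload": {
  "deltas": [
    {"x": 25, "y": -38, "z": -18, "rz": 0.08},
    {"x": 50, "y": -77, "z": -37, "rz": 0.17},
    {"x": 75, "y": -115, "z": -55, "rz": 0.25},
    {"x": 100, "y": -154, "z": -74, "rz": 0.34},
    {"x": 125, "y": -193, "z": -92, "rz": 0.42},
    {"x": 150, "y": -231, "z": -111, "rz": 0.5},
    {"x": 175, "y": -270, "z": -130, "rz": 0.586},
    {"x": 175, "y": -270, "z": -130, "rz": 0.586},
    {"x": 175, "y": -270, "z": -130, "rz": 0.586}
  ]
}}

```text
invalid input at $.deltas[0]: expected keys rx, ry, rz, x, y, z, grip
```

Run:
```python
from h import *
d=cam('top'); f=lambda x,y:(240+x/4-.4,180+y/4-.4)
print('holes',plane(d,[f(107,94),f(283,83)],.16).round(4).tolist())
print('crank ends',plane(d,[(209,207),(383,198)],.135).round(4).tolist())
print('riser near corners',plane(d,[f(188,274),f(235,273)],.082).round(4).tolist())
print('pin sides',plane(d,[f(168,158),f(233,158)],.165).round(4).tolist(),'pin edges',plane(d,[f(200,118),f(200,197)],.135).round(4).tolist())
w=cam('wrist'); cv2.imwrite('pics/w1.png',w['img'])
s=read_state(); print(s['ee_pos'],s['eef_rot'],'wrist cam',(-w['R'].T@w['t']).round(3),w['R'].round(2).tolist(),w['fx'])
```

```text
holes [[0.7285, 0.1197, 0.16], [0.7284, -0.0008, 0.16]]
crank ends [[0.7355, 0.2812, 0.135], [0.7297, -0.204, 0.135]]
riser near corners [[0.6161, 0.0749, 0.082], [0.6146, 0.0415, 0.082]]
pin sides [[0.6791, 0.0802, 0.165], [0.6762, 0.0364, 0.165]] pin edges [[0.7148, 0.0581, 0.135], [0.6582, 0.0613, 0.135]]
[0.22987429 0.58102306 0.24993705] [-5.88245664e-01 -3.08588420e+00  1.05176497e-03] wrist cam [0.163 0.608 0.373] [[0.37, 0.93, -0.0], [0.89, -0.35, 0.28], [0.26, -0.11, -0.96]] 334.21397302037997
```

View pics/w1.png

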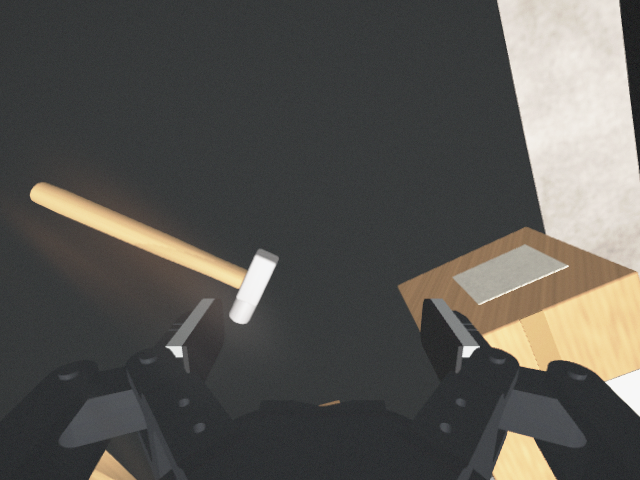

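The wrist view shows the fingers (pads at about (195,325) and (450,325)), with the hammer and a carton below. It looks down from the robot side of the tool. The move was refused because every key is required, so I'm resending it in full.

{"api": "carry_out", "payload": {
  "deltas": [
    {"x": 25, "y": -38, "z": -18, "rx": 0, "ry": 0, "rz": 0.08, "grip": 85},
    {"x": 50, "y": -77, "z": -37, "rx": 0, "ry": 0, "rz": 0.17, "grip": 85},
    {"x": 75, "y": -115, "z": -55, "rx": 0, "ry": 0, "rz": 0.25, "grip": 85},
    {"x": 100, "y": -154, "z": -74, "rx": 0, "ry": 0, "rz": 0.34, "grip": 85},
    {"x": 125, "y": -193, "z": -92, "rx": 0, "ry": 0, "rz": 0.42, "grip": 85},
    {"x": 150, "y": -231, "z": -111, "rx": 0, "ry": 0, "rz": 0.5, "grip": 85},
    {"x": 175, "y": -270, "z": -130, "rx": 0, "ry": 0, "rz": 0.586, "grip": 60},
    {"x": 175, "y": -270, "z": -130, "rx": 0, "ry": 0, "rz": 0.586, "grip": 60},
    {"x": 175, "y": -270, "z": -130, "rx": 0, "ry": 0, "rz": 0.586, "grip": 60}
  ]
}}

```text
t: 1.2
ee_pos: [0.4055, 0.3097, 0.1199]
eef_rot: [0.322, -3.124, 0.001]
contact_force: [0.5, 0.7, 0.7]
width: 0.0602
gripper_force: 0.0
```

Run:
```python
from h import *
w=cam('wrist'); cv2.imwrite('pics/w2.png',w['img'])
s=read_state(); print(s['ee_pos'],s['eef_rot'],s['joint_pos'].round(2))
hsv=cv2.cvtColor(w['img'],cv2.COLOR_BGR2HSV); m=((hsv[...,2]>150)&(hsv[...,1]<60)).astype(np.uint8)
k,lab,st,ce=cv2.connectedComponentsWithStats(m)
for l in range(1,k):
    if st[l,4]>400:
        c=cv2.findContours((lab==l).astype(np.uint8),0,1)[0][0].reshape(-1,2); P=plane(w,c,.01)[:,:2]*1000
        print(st[l],cv2.boxPoints(cv2.minAreaRect(P.astype(np.float32))).round(0).tolist())
```

```text
[0.40485547 0.3114433  0.12042505] [ 3.25968588e-01 -3.12442546e+00 -6.05853147e-04] [-0.8   0.25  0.09  1.86 -0.03  1.04  1.08]
[ 541   84   99   86 3930] [[261.0, 481.0], [303.0, 433.0], [325.0, 452.0], [283.0, 500.0]]
[ 306  225   39  165 6086] [[386.0, 322.0], [392.0, 294.0], [530.0, 324.0], [523.0, 352.0]]
```

View pics/w2.png

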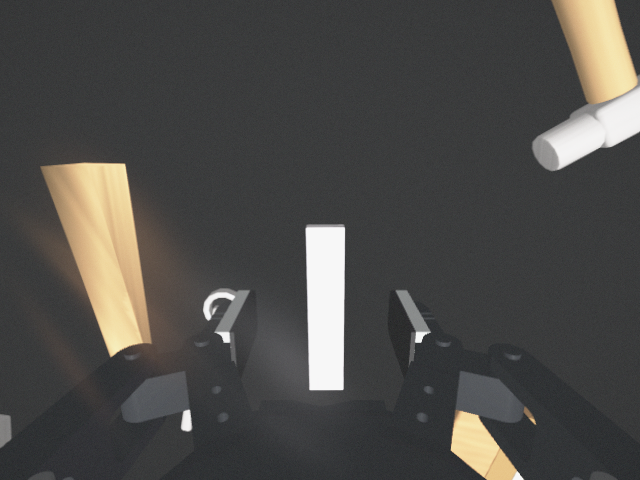

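The wrist view shows packer P1 centred between the open pads at (325,308), with the wedge on the left and its thick end at (85,165). Descending and gripping.

{"api": "carry_out", "payload": {
  "deltas": [
    {"x": 0, "y": 0, "z": -40, "rx": 0, "ry": 0, "rz": 0, "grip": 60},
    {"x": 0, "y": 0, "z": -75, "rx": 0, "ry": 0, "rz": 0, "grip": 60},
    {"x": 0, "y": 0, "z": -96, "rx": 0, "ry": 0, "rz": 0, "grip": 60},
    {"x": 0, "y": 0, "z": -96, "rx": 0, "ry": 0, "rz": 0, "grip": 60},
    {"x": 0, "y": 0, "z": -96, "rx": 0, "ry": 0, "rz": 0, "grip": 20},
    {"x": 0, "y": 0, "z": -96, "rx": 0, "ry": 0, "rz": 0, "grip": 20},
    {"x": 0, "y": 0, "z": -96, "rx": 0, "ry": 0, "rz": 0, "grip": 20},
    {"x": 0, "y": 0, "z": -96, "rx": 0, "ry": 0, "rz": 0, "grip": 20},
    {"x": 0, "y": 0, "z": -96, "rx": 0, "ry": 0, "rz": 0, "grip": 20},
    {"x": 0, "y": 0, "z": -96, "rx": 0, "ry": 0, "rz": 0, "grip": 20}
  ]
}}

```text
t: 2.25
ee_pos: [0.4057, 0.3126, 0.0265]
eef_rot: [-0.328, 3.122, 0.004]
contact_force: [-1.2, 0.4, 6.0]
width: 0.0247
gripper_force: 58.6
```

{"api": "carry_out", "payload": {
  "deltas": [
    {"x": 0, "y": 0, "z": 30, "rx": 0, "ry": 0, "rz": 0, "grip": 20},
    {"x": 0, "y": 0, "z": 70, "rx": 0, "ry": 0, "rz": 0, "grip": 20},
    {"x": 5, "y": -30, "z": 110, "rx": 0, "ry": 0, "rz": -0.03, "grip": 20},
    {"x": 10, "y": -70, "z": 140, "rx": 0, "ry": 0, "rz": -0.06, "grip": 20},
    {"x": 20, "y": -115, "z": 140, "rx": 0, "ry": 0, "rz": -0.1, "grip": 20},
    {"x": 30, "y": -160, "z": 140, "rx": 0, "ry": 0, "rz": -0.14, "grip": 20},
    {"x": 40, "y": -205, "z": 140, "rx": 0, "ry": 0, "rz": -0.18, "grip": 20},
    {"x": 45, "y": -235, "z": 140, "rx": 0, "ry": 0, "rz": -0.208, "grip": 20},
    {"x": 50, "y": -252, "z": 140, "rx": 0, "ry": 0, "rz": -0.208, "grip": 20},
    {"x": 50, "y": -252, "z": 140, "rx": 0, "ry": 0, "rz": -0.208, "grip": 20},
    {"x": 50, "y": -252, "z": 140, "rx": 0, "ry": 0, "rz": -0.208, "grip": 20}
  ]
}}

```text
t: 3.35
ee_pos: [0.4551, 0.0596, 0.1652]
eef_rot: [-0.001, 3.14, 0.002]
contact_force: [0.7, 0.1, -1.0]
width: 0.0246
gripper_force: 59.1
```

Run:
```python
from h import *
w=cam('wrist'); t=cam('top'); s=cam('scene')
a=cv2.resize(t['img'][150:300,190:400],(560,400)); b=w['img']
cv2.imwrite('pics/t3.png',t['img']);cv2.imwrite('pics/w3.png',b);cv2.imwrite('pics/s3.png',s['img'])
c=cv2.resize(s['img'][140:260,230:450],(733,400),interpolation=2)
cv2.imwrite('pics/v3.png',np.vstack([np.hstack([cv2.resize(b,(400,300)),cv2.resize(t['img'][160:310,210:410],(400,300))]),cv2.resize(s['img'][150:240,260:440],(800,300)) if 0 else cv2.resize(s['img'][145:235,270:450],(600,300)) .copy() if 0 else cv2.copyMakeBorder(cv2.resize(s['img'][145:245,270:450],(540,300),interpolation=2),0,0,0,260,0)]))
st=read_state(); print(st['ee_pos'],st['eef_rot'],st['contact_force'],st['width'])
```

```text
[0.45476889 0.06058016 0.16458092] [-5.43324948e-03  3.14127315e+00  8.04567861e-04] [ 0.30349011  0.73190662 -1.41440466] 0.024894766851261133
```

View pics/v3.png

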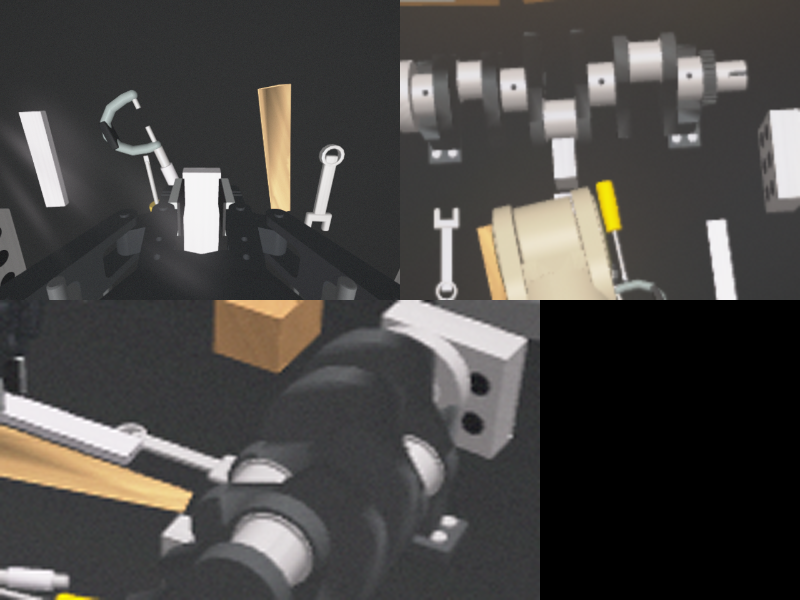

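The montage shows the packer held straight in the jaws (wrist crop, (200,210)). In the top crop the four main-journal oil holes are at (425,92), (513,86), (601,81) and (689,75), which gives the crank's yaw.

Run:
```python
from h import *
t=cam('top'); w=cam('wrist'); g=cv2.cvtColor(t['img'],cv2.COLOR_BGR2GRAY).astype(float)
H=[]
for x,y in [(425,92),(513,86),(601,81),(689,75)]:
    u,v=int(210+x/2),int(160+y/2); p=g[v-3:v+4,u-3:u+4]; q=np.clip(np.median(p)-20-p,0,None); yy,xx=np.mgrid[v-3:v+4,u-3:u+4]; H.append(((q*xx).sum()/q.sum(),(q*yy).sum()/q.sum()))
P=plane(t,H,.16); k=np.polyfit(P[:,1],P[:,0],1); print(P.round(4).tolist(),'yaw crank',-np.arctan(k[0]))
# riser sides: subpixel edges rows 231..247
L=[];Rr=[]
for v in range(232,246):
    r=cv2.GaussianBlur(g,(0,0),.7)[v,278:308]; th=(r.max()+r.min())/2; i=np.where(r>th)[0]; a,b=i[0],i[-1]
    L.append((278+a-(r[a]-th)/(r[a]-r[a-1]),v)); Rr.append((278+b+(r[b]-th)/(r[b]-r[b+1]),v))
for e in (L,Rr):
    Q=plane(t,e,.082); f=np.polyfit(Q[:,0],Q[:,1],1); print('side yaw',np.arctan(f[0]),'y at .661',np.polyval(f,.661))
hsv=cv2.cvtColor(w['img'],cv2.COLOR_BGR2HSV); m=((hsv[...,2]>150)&(hsv[...,1]<60)).astype(np.uint8)
s=read_state(); z=s['ee_pos'][2]-.025+.01
k,lab,st,ce=cv2.connectedComponentsWithStats(m); l=lab[330,320]; print(st[l])
E_=[]
for v in range(280,395,5):
    i=np.where(lab[v]==l)[0]; E_.append([(i[0]-.5,v),(i[-1]+.5,v)])
E_=np.array(E_)
for j in (0,1):
    Q=plane(w,E_[:,j],z); print(Q[[0,-1]].round(4).tolist()); Q=Q[:10]; f=np.polyfit(Q[:,0],Q[:,1],1); print('packer yaw',np.arctan(f[0]),np.polyval(f,s['ee_pos'][0]))
print(s['ee_pos'],s['eef_rot'])
```

```text
** On entry to DLASCL parameter number  4 had an illegal value
 ** On entry to DLASCL parameter number  4 had an illegal value
 ** On entry to DLASCL parameter number  4 had an illegal value
 ** On entry to DLASCL parameter number  4 had an illegal value
 ** On entry to DLASCL parameter number  5 had an illegal value
 ** On entry to DLASCL parameter number  4 had an illegal value<stdin>:5: RuntimeWarning: invalid value encountered in scalar divide
Traceback (most recent call last):
numpy.linalg.LinAlgError: SVD did not converge in Linear Least Squares
```

```bash
cat > m.py <<'E'
from h import *
def riser(t):
    g=cv2.cvtColor(t['img'],cv2.COLOR_BGR2GRAY).astype(float); H=[]
    for x,y in [(25,92),(113,86),(201,81),(289,75)]:
        u,v=int(210+x/2),int(160+y/2); p=g[v-3:v+4,u-3:u+4]; q=np.clip(np.median(p)-15-p,0,None); yy,xx=np.mgrid[v-3:v+4,u-3:u+4]; H.append(((q*xx).sum()/q.sum(),(q*yy).sum()/q.sum()))
    P=plane(t,H,.16); k=np.polyfit(P[:,1],P[:,0],1); print(P.round(4).tolist(),'yaw crank',-np.arctan(k[0]))
    B=cv2.GaussianBlur(g,(0,0),.7);L=[];Rr=[]
    for v in range(232,246):
        r=B[v,278:308]; th=(r.max()+r.min())/2; i=np.where(r>th)[0]; a,b=i[0],i[-1]
        L.append((278+a-(r[a]-th)/(r[a]-r[a-1]),v)); Rr.append((278+b+(r[b]-th)/(r[b]-r[b+1]),v))
    for e in (L,Rr):
        Q=plane(t,e,.082); f=np.polyfit(Q[:,0],Q[:,1],1); print('side yaw',np.arctan(f[0]),'y at .661',np.polyval(f,.661))
def held(w,h,vs=range(280,395,5)):
    hsv=cv2.cvtColor(w['img'],cv2.COLOR_BGR2HSV); m=((hsv[...,2]>150)&(hsv[...,1]<60)).astype(np.uint8)
    s=read_state(); z=s['ee_pos'][2]+h; l_=cv2.connectedComponentsWithStats(m); lab=l_[1]; l=lab[330,320]; print(l_[2][l])
    E_=[]
    for v in vs:
        i=np.where(lab[v]==l)[0]; E_.append([(i[0]-.5,v),(i[-1]+.5,v)])
    E_=np.array(E_)
    for j in (0,1):
        Q=plane(w,E_[:,j],z); print(Q[[0,-1]].round(4).tolist()); f=np.polyfit(Q[:,0],Q[:,1],1); print('packer yaw',np.arctan(f[0]),'y at tcp',np.polyval(f,s['ee_pos'][0]))
    print(s['ee_pos'],s['eef_rot'])
E
python3 - <<'E'
from m import *
riser(cam('top')); held(cam('wrist'),-.015)
E
```

```text
[[0.7282, 0.24, 0.16], [0.7283, 0.1196, 0.16], [0.7282, -0.0006, 0.16], [0.7286, -0.1213, 0.16]] yaw crank 0.0009844673886619361
side yaw 0.029109866110081994 y at .661 0.07553190637093148
side yaw 0.031969923710906144 y at .661 0.0439911880068581
[ 292  275   62  131 7154]
[[0.441, 0.0462, 0.1493], [0.4996, 0.0459, 0.1493]]
packer yaw -0.027526497590122455 y at tcp 0.04710156889340108
[[0.441, 0.0738, 0.1493], [0.4995, 0.0735, 0.1493]]
packer yaw 0.01908643154788906 y at tcp 0.07264736809034593
[0.45481733 0.05984109 0.16427203] [ 4.03809578e-03 -3.14147230e+00  6.44994888e-05]
```

{"api": "carry_out", "payload": {
  "deltas": [
    {"x": 0, "y": 0, "z": -30, "rx": 0, "ry": 0, "rz": 0, "grip": 20},
    {"x": 5, "y": 0, "z": -53, "rx": 0, "ry": 0, "rz": 0, "grip": 20},
    {"x": 25, "y": 0, "z": -53, "rx": 0, "ry": 0, "rz": 0, "grip": 20},
    {"x": 50, "y": 0, "z": -53, "rx": 0, "ry": 0, "rz": 0, "grip": 20},
    {"x": 75, "y": 0, "z": -53, "rx": 0, "ry": 0, "rz": 0, "grip": 20},
    {"x": 95, "y": 0, "z": -53, "rx": 0, "ry": 0, "rz": 0, "grip": 20},
    {"x": 112, "y": 0, "z": -53, "rx": 0, "ry": 0, "rz": 0, "grip": 20},
    {"x": 125, "y": 0, "z": -53, "rx": 0, "ry": 0, "rz": 0, "grip": 20},
    {"x": 134, "y": 0, "z": -53, "rx": 0, "ry": 0, "rz": 0, "grip": 20},
    {"x": 134, "y": 0, "z": -53, "rx": 0, "ry": 0, "rz": 0, "grip": 20}
  ]
}}

```text
t: 4.7
ee_pos: [0.582, 0.059, 0.1077]
eef_rot: [0.002, -3.124, 0.002]
contact_force: [-18.8, -0.8, 9.1]
width: 0.024
gripper_force: 58.2
```

Run:
```python
from m import *
w=cam('wrist'); s=cam('scene')
held(w,-.015)
cv2.imwrite('pics/v4.png',np.hstack([cv2.resize(w['img'],(400,300)),cv2.resize(s['img'][150:250,280:413],(400,300),interpolation=2)]))
for i in range(3): print(read_state()['contact_force'])
```

```text
[  123     0   250   337 24530]Traceback (most recent call last):
  File "<stdin>", line 3, in <module>
  File "m.py", line 18, in held
    i=np.where(lab[v]==l)[0]; E_.append([(i[0]-.5,v),(i[-1]+.5,v)])
                                          ~^^^
IndexError: index 0 is out of bounds for axis 0 with size 0
```

Run:
```python
from m import *
w=cam('wrist'); s=cam('scene'); t=cam('top')
cv2.imwrite('pics/w4.png',w['img']);cv2.imwrite('pics/s4.png',s['img']);cv2.imwrite('pics/t4.png',t['img'])
cv2.imwrite('pics/v4.png',np.hstack([cv2.resize(w['img'],(400,300)),cv2.resize(s['img'][150:250,280:413],(400,300),interpolation=2)]))
r=read_state();print(r['contact_force'],r['moment'],r['ee_pos'],r['eef_rot'])
```

```text
[-17.29804242  -0.28867827   7.72998818] [-0.28039733  4.02058282 -0.09898708] [0.5842345  0.05923505 0.10962415] [ 2.51539237e-03 -3.13064480e+00  8.90525907e-04]
```

View pics/v4.png

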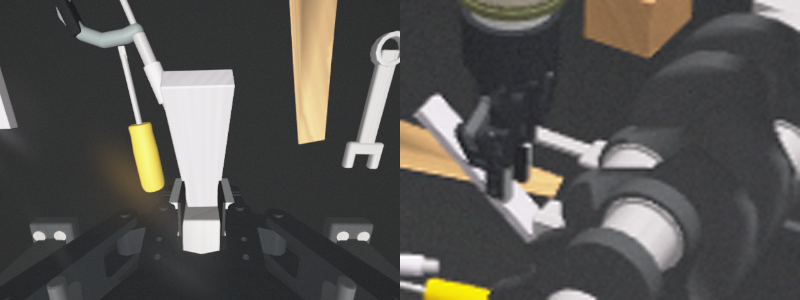

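The wrist crop shows the packer pitched in the jaws, with its near end raised and enlarged at (198,75). The scene crop shows its front end jammed low against the riser face at (535,235). It went in too low, so I'm backing off and checking how far it drooped before.

{"api": "carry_out", "payload": {
  "deltas": [
    {"x": -20, "y": 0, "z": 0, "rx": 0, "ry": 0, "rz": 0, "grip": 20},
    {"x": -55, "y": 0, "z": 0, "rx": 0, "ry": 0, "rz": 0, "grip": 20},
    {"x": -95, "y": 0, "z": 10, "rx": 0, "ry": 0, "rz": 0, "grip": 20},
    {"x": -120, "y": 20, "z": 30, "rx": 0, "ry": 0, "rz": 0, "grip": 20},
    {"x": -120, "y": 20, "z": 40, "rx": 0, "ry": 0, "rz": 0, "grip": 20},
    {"x": -120, "y": 20, "z": 40, "rx": 0, "ry": 0, "rz": 0, "grip": 20}
  ]
}}

```text
t: 5.55
ee_pos: [0.4698, 0.0802, 0.153]
eef_rot: [-0.005, 3.138, 0.002]
contact_force: [0.1, 0.5, -1.3]
width: 0.0236
gripper_force: 58.8
```

Run:
```python
from m import *
s=cam('scene'); cv2.imwrite('pics/s5.png',s['img'])
f=lambda x,y:(270+x/3-.33,145+y/3-.33)
c,v=ray(s,[f(127,463),f(143,432),f(125,458)])
for a in v:
    for x in (.575,.58,.585): print(x,(c+a*(x-c[0])/a[0]).round(4).tolist())
r=read_state();print(r['contact_force'],r['moment'],r['ee_pos'],r['eef_rot'],r['width'])
d=s['img'];cv2.imwrite('pics/v5.png',cv2.resize(d[130:260,220:400],(720,520),interpolation=2))
```

```text
0.575 [0.575, 0.0621, -0.2196]
0.58 [0.58, 0.0531, -0.2089]
0.585 [0.585, 0.0442, -0.1983]
0.575 [0.575, 0.0928, -0.2059]
0.58 [0.58, 0.0836, -0.1954]
0.585 [0.585, 0.0744, -0.1849]
0.575 [0.575, 0.0583, -0.2095]
0.58 [0.58, 0.0494, -0.199]
0.585 [0.585, 0.0405, -0.1885]
[ 0.65077718  0.43564139 -1.29267995] [-0.03666704 -0.02755317  0.00448127] [0.46982634 0.07948153 0.15203603] [-3.22583382e-03  3.13932156e+00  9.79469944e-04] 0.024017788445329417
```

View pics/v5.png

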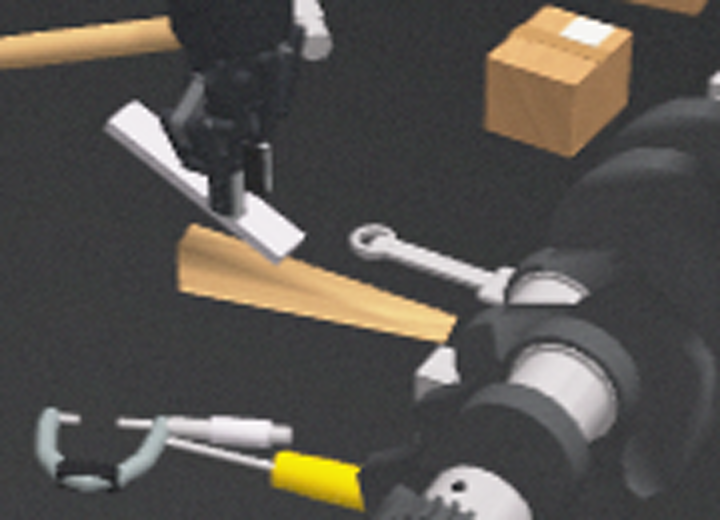

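The scene crop shows the packer pitched steeply in the jaws, from (130,110) to (290,250), and slid back. I'll take it back to its clear spot on the bench and lay it flat.

{"api": "carry_out", "payload": {
  "deltas": [
    {"x": -5, "y": 40, "z": 0, "rx": 0, "ry": 0, "rz": 0, "grip": 20},
    {"x": -10, "y": 80, "z": 0, "rx": 0, "ry": 0, "rz": 0, "grip": 20},
    {"x": -15, "y": 120, "z": 0, "rx": 0, "ry": 0, "rz": 0, "grip": 20},
    {"x": -20, "y": 160, "z": 0, "rx": 0, "ry": 0, "rz": 0, "grip": 20},
    {"x": -20, "y": 200, "z": 0, "rx": 0, "ry": 0, "rz": 0, "grip": 20},
    {"x": -20, "y": 240, "z": -20, "rx": 0, "ry": 0, "rz": 0, "grip": 20},
    {"x": -20, "y": 242, "z": -50, "rx": 0, "ry": 0, "rz": 0, "grip": 20},
    {"x": -20, "y": 242, "z": -75, "rx": 0, "ry": 0, "rz": 0, "grip": 20},
    {"x": -20, "y": 242, "z": -95, "rx": 0, "ry": 0, "rz": 0, "grip": 20},
    {"x": -20, "y": 242, "z": -95, "rx": 0, "ry": 0, "rz": 0, "grip": 20}
  ]
}}

```text
t: 6.6
ee_pos: [0.4476, 0.319, 0.052]
eef_rot: [0.001, -3.136, 0.008]
contact_force: [0.0, -0.9, -0.9]
width: 0.0238
gripper_force: 58.9
```

Run:
```python
from m import *
s=cam('scene'); w=cam('wrist')
f=lambda x,y:(270+x/3-.33,145+(y-300)/3-.33)
c,v=ray(s,[f(127,463),f(143,432)])
for a in v:
    for x in (.575,.58,.585): print(x,(c+a*(x-c[0])/a[0]).round(4).tolist())
r=read_state();print(r['contact_force'],r['moment'],r['ee_pos'],r['eef_rot'],r['width'])
```

```text
0.575 [0.575, 0.0621, 0.1264]
0.58 [0.58, 0.0531, 0.1339]
0.585 [0.585, 0.0442, 0.1415]
0.575 [0.575, 0.0888, 0.1405]
0.58 [0.58, 0.0796, 0.1479]
0.585 [0.585, 0.0704, 0.1554]
[ 1.17599321  0.97880807 -0.5565    ] [ 0.0043102  -0.0551783  -0.00661585] [0.44934733 0.32055151 0.0556209 ] [ 4.40886207e-04 -3.14055126e+00  2.24178721e-03] 0.023558470552763968
```

{"api": "carry_out", "payload": {
  "deltas": [
    {"x": 0, "y": 0, "z": -8, "rx": 0, "ry": 0, "rz": 0, "grip": 20},
    {"x": 0, "y": 0, "z": -16, "rx": 0, "ry": 0, "rz": 0, "grip": 20},
    {"x": 0, "y": 0, "z": -22, "rx": 0, "ry": 0, "rz": 0, "grip": 20},
    {"x": 0, "y": 0, "z": -27, "rx": 0, "ry": 0, "rz": 0, "grip": 20},
    {"x": 0, "y": 0, "z": -31, "rx": 0, "ry": 0, "rz": 0, "grip": 20},
    {"x": 0, "y": 0, "z": -31, "rx": 0, "ry": 0, "rz": 0, "grip": 60},
    {"x": 0, "y": 0, "z": -31, "rx": 0, "ry": 0, "rz": 0, "grip": 60},
    {"x": 0, "y": 0, "z": -31, "rx": 0, "ry": 0, "rz": 0, "grip": 60},
    {"x": 0, "y": 0, "z": -11, "rx": 0, "ry": 0, "rz": 0, "grip": 60},
    {"x": 0, "y": 0, "z": 29, "rx": 0, "ry": 0, "rz": 0, "grip": 60},
    {"x": 0, "y": 0, "z": 69, "rx": 0, "ry": 0, "rz": 0, "grip": 60},
    {"x": 0, "y": 0, "z": 69, "rx": 0, "ry": 0, "rz": 0, "grip": 60}
  ]
}}

```text
t: 7.9
ee_pos: [0.4518, 0.3227, 0.1307]
eef_rot: [-0.001, 3.134, 0.009]
contact_force: [0.7, -0.3, 0.4]
width: 0.0603
gripper_force: 0.0
```

```bash
cat >> m.py <<'E'
def rects(d,z,roi=None,mn=400):
    hsv=cv2.cvtColor(d['img'],cv2.COLOR_BGR2HSV); m=((hsv[...,2]>150)&(hsv[...,1]<60)).astype(np.uint8)
    k,lab,st,ce=cv2.connectedComponentsWithStats(m)
    for l in range(1,k):
        if st[l,4]>mn:
            c=cv2.findContours((lab==l).astype(np.uint8),0,1)[0][0].reshape(-1,2); P=plane(d,c,z)[:,:2]*1000
            r=cv2.minAreaRect(P.astype(np.float32)); print(st[l],[np.round(q,1) for q in r],cv2.boxPoints(r).round(0).tolist())
E
python3 - <<'E'
from m import *
rects(cam('wrist'),.01)
r=read_state();print(r['contact_force'],r['ee_pos'],r['eef_rot'],r['width'])
E
```

```text
[ 502    0   65   43 1363] [array([300.2, 454.1]), array([25.2, 31.5]), np.float64(42.2)] [[280.0, 457.0], [301.0, 434.0], [320.0, 451.0], [299.0, 474.0]]
[ 280   97   60  194 7378] [array([422. , 312.3]), array([ 28.3, 139.5]), np.float64(82.7)] [[351.0, 307.0], [489.0, 289.0], [493.0, 317.0], [355.0, 335.0]]
[ 202  247   40   63 1347] [array([481.1, 247.1]), array([50.4, 31.5]), np.float64(11.7)] [[453.0, 257.0], [460.0, 227.0], [509.0, 237.0], [503.0, 268.0]]
[ 487  271   88   22 1092] [array([485.7, 486.9]), array([71.4, 14.1]), np.float64(86.1)] [[476.0, 452.0], [490.0, 451.0], [495.0, 522.0], [481.0, 523.0]]
[ 543  347   55   43 1601] [array([565.4, 530.4]), array([42.2, 40.1]), np.float64(86.3)] [[544.0, 511.0], [584.0, 508.0], [587.0, 550.0], [547.0, 553.0]]
[-0.83826706  0.40144632 -1.15090836] [0.45060318 0.32190536 0.1279487 ] [-9.99157323e-04  3.13736994e+00  5.18049859e-03] 0.0602608850720455
```

{"api": "carry_out", "payload": {
  "deltas": [
    {"x": -20, "y": -1, "z": 0, "rx": 0, "ry": 0, "rz": -0.04, "grip": 40},
    {"x": -45, "y": -2, "z": -10, "rx": 0, "ry": 0, "rz": -0.09, "grip": 40},
    {"x": -68, "y": -3.5, "z": -30, "rx": 0, "ry": 0, "rz": -0.127, "grip": 40},
    {"x": -68, "y": -3.5, "z": -60, "rx": 0, "ry": 0, "rz": -0.127, "grip": 40},
    {"x": -68, "y": -3.5, "z": -85, "rx": 0, "ry": 0, "rz": -0.127, "grip": 40},
    {"x": -68, "y": -3.5, "z": -98, "rx": 0, "ry": 0, "rz": -0.127, "grip": 40},
    {"x": -68, "y": -3.5, "z": -103, "rx": 0, "ry": 0, "rz": -0.127, "grip": 40},
    {"x": -68, "y": -3.5, "z": -103, "rx": 0, "ry": 0, "rz": -0.127, "grip": 40},
    {"x": -68, "y": -3.5, "z": -103, "rx": 0, "ry": 0, "rz": -0.127, "grip": 40}
  ]
}}

```text
t: 8.85
ee_pos: [0.3816, 0.318, 0.023]
eef_rot: [0.198, 3.135, 0.001]
contact_force: [-0.1, 0.3, 0.1]
width: 0.0401
gripper_force: 0.0
```

Run:
```python
from m import *
rects(cam('wrist'),.01,mn=3000)
r=read_state();print(r['contact_force'],r['ee_pos'],r['eef_rot'],r['width'])
```

```text
[ 289  243   66  164 9886] [array([391.9, 316.1]), array([28.1, 84.1]), np.float64(82.7)] [[348.0, 308.0], [432.0, 297.0], [435.0, 325.0], [352.0, 335.0]]
[0.15052553 0.25417629 0.00152002] [0.38164099 0.31814854 0.02323306] [1.97728007e-01 3.13425664e+00 1.88250743e-03] 0.03990160603306353
```

{"api": "carry_out", "payload": {
  "deltas": [
    {"x": 0, "y": 0, "z": 0, "rx": 0, "ry": 0, "rz": 0, "grip": 20},
    {"x": 0, "y": 0, "z": 0, "rx": 0, "ry": 0, "rz": 0, "grip": 20},
    {"x": 0, "y": 0, "z": 0, "rx": 0, "ry": 0, "rz": 0, "grip": 20},
    {"x": 0, "y": 0, "z": 0, "rx": 0, "ry": 0, "rz": 0, "grip": 20},
    {"x": 0, "y": 0, "z": 0, "rx": 0, "ry": 0, "rz": 0, "grip": 20},
    {"x": 0, "y": 0, "z": 2, "rx": 0, "ry": 0, "rz": 0, "grip": 20},
    {"x": 0, "y": 0, "z": 8, "rx": 0, "ry": 0, "rz": 0, "grip": 20},
    {"x": 0, "y": 0, "z": 18, "rx": 0, "ry": 0, "rz": 0, "grip": 20},
    {"x": 0, "y": 0, "z": 30, "rx": 0, "ry": 0, "rz": 0, "grip": 20},
    {"x": 0, "y": 0, "z": 42, "rx": 0, "ry": 0, "rz": 0, "grip": 20},
    {"x": 0, "y": 0, "z": 52, "rx": 0, "ry": 0, "rz": 0, "grip": 20},
    {"x": 0, "y": 0, "z": 58, "rx": 0, "ry": 0, "rz": 0, "grip": 20}
  ]
}}

```text
t: 10.1
ee_pos: [0.3814, 0.3181, 0.0819]
eef_rot: [0.197, 3.134, 0.002]
contact_force: [0.2, 0.5, -0.5]
width: 0.0257
gripper_force: 59.1
```

{"api": "carry_out", "payload": {
  "deltas": [
    {"x": 2, "y": -6, "z": 8, "rx": 0, "ry": 0, "rz": 0.003, "grip": 20},
    {"x": 6, "y": -20, "z": 18, "rx": 0, "ry": 0, "rz": 0.01, "grip": 20},
    {"x": 13, "y": -45, "z": 28, "rx": 0, "ry": 0, "rz": 0.022, "grip": 20},
    {"x": 22, "y": -75, "z": 33, "rx": 0, "ry": 0, "rz": 0.037, "grip": 20},
    {"x": 31, "y": -107, "z": 35, "rx": 0, "ry": 0, "rz": 0.053, "grip": 20},
    {"x": 40, "y": -140, "z": 35, "rx": 0, "ry": 0, "rz": 0.069, "grip": 20},
    {"x": 49, "y": -172, "z": 35, "rx": 0, "ry": 0, "rz": 0.085, "grip": 20},
    {"x": 58, "y": -204, "z": 35, "rx": 0, "ry": 0, "rz": 0.1, "grip": 20},
    {"x": 66, "y": -232, "z": 35, "rx": 0, "ry": 0, "rz": 0.114, "grip": 20},
    {"x": 72, "y": -250, "z": 35, "rx": 0, "ry": 0, "rz": 0.123, "grip": 20},
    {"x": 74, "y": -258, "z": 35, "rx": 0, "ry": 0, "rz": 0.127, "grip": 20},
    {"x": 74, "y": -258, "z": 35, "rx": 0, "ry": 0, "rz": 0.127, "grip": 20}
  ]
}}

```text
t: 11.3
ee_pos: [0.4549, 0.0585, 0.1153]
eef_rot: [-0.002, -3.141, 0.0]
contact_force: [-0.3, 0.4, -1.5]
width: 0.0253
gripper_force: 59.1
```

```bash
cat >> m.py <<'E'
def tip(x0,yc,h=.014):
    """far-end corners of the held packer in the scene view"""
    s=cam('scene'); hsv=cv2.cvtColor(s['img'],cv2.COLOR_BGR2HSV); m=((hsv[...,2]>130)&(hsv[...,1]<60)).astype(np.uint8)
    e=proj(s,[[x0,yc,.1]])[0].astype(int); print('expect',e)
    k,lab,st,ce=cv2.connectedComponentsWithStats(m)
    ls=[l for l in range(1,k) if st[l,4]>60 and abs(st[l,0]+st[l,2]-e[0])<25 and abs(st[l,1]+st[l,3]-e[1])<30]
    for l in ls:
        v,u=np.where(lab==l); p=[(u[u>=0][v==v.max()].mean(),v.max()+.5),(u.max()+.5,v[u==u.max()].mean())]
        c,r=ray(s,p); print(st[l],p)
        for a,y in zip(r,(yc-h,yc+h)): print((c+a*(y-c[1])/a[1]).round(4).tolist())
    return s
E
python3 - <<'E'
from m import *
s=tip(.565,.0597); cv2.imwrite('pics/s6.png',s['img'])
rects(cam('wrist'),.1,mn=3000)
r=read_state();print(r['contact_force'],r['ee_pos'],r['eef_rot'],r['width'])
E
```

```text
expect [307 206]
[269 191  43  23 415] [(np.float64(306.0), np.float64(213.5)), (np.float64(311.5), np.float64(206.0))]
[0.5673, 0.0457, 0.0901]
[0.5671, 0.0737, 0.0946]
[   0  186   64  181 5566] [array([442.3, -73.6]), array([84.7, 17.1]), np.float64(2.4)] [[400.0, -67.0], [400.0, -84.0], [485.0, -80.0], [484.0, -63.0]]
[ 290  248   65  158 9188] [array([467.3,  59.6]), array([28.2, 82.6]), np.float64(89.8)] [[426.0, 46.0], [509.0, 45.0], [509.0, 74.0], [426.0, 74.0]]
[ 523  251   74  153 3457] [array([466.7, 168. ]), array([21.3, 78.9]), np.float64(89.3)] [[427.0, 158.0], [506.0, 157.0], [506.0, 178.0], [427.0, 179.0]]
[-0.15209419  0.74419153 -1.65129541] [0.454541   0.06055739 0.11520547] [ 3.03069072e-03 -3.14104698e+00 -4.11985612e-04] 0.025594828722340403
```

{"api": "carry_out", "payload": {
  "deltas": [
    {"x": 2, "y": 0, "z": -1, "rx": 0, "ry": 0, "rz": 0, "grip": 20},
    {"x": 7, "y": 0, "z": -2, "rx": 0, "ry": 0, "rz": 0, "grip": 20},
    {"x": 15, "y": 0, "z": -3, "rx": 0, "ry": 0, "rz": 0, "grip": 20},
    {"x": 25, "y": 0, "z": -3, "rx": 0, "ry": 0, "rz": 0, "grip": 20},
    {"x": 35, "y": 0, "z": -3, "rx": 0, "ry": 0, "rz": 0, "grip": 20},
    {"x": 44, "y": 0, "z": -3, "rx": 0, "ry": 0, "rz": 0, "grip": 20},
    {"x": 51, "y": 0, "z": -3, "rx": 0, "ry": 0, "rz": 0, "grip": 20},
    {"x": 56, "y": 0, "z": -3, "rx": 0, "ry": 0, "rz": 0, "grip": 20},
    {"x": 60, "y": 0, "z": -3, "rx": 0, "ry": 0, "rz": 0, "grip": 20},
    {"x": 62, "y": 0, "z": -3, "rx": 0, "ry": 0, "rz": 0, "grip": 20}
  ]
}}

```text
t: 12.4
ee_pos: [0.5172, 0.0596, 0.1122]
eef_rot: [0.002, -3.141, 0.0]
contact_force: [-1.1, 0.8, -1.0]
width: 0.0255
gripper_force: 59.1
```

Run:
```python
from m import *
s=tip(.627,.0597); cv2.imwrite('pics/s7.png',s['img'])
r=read_state();print(r['contact_force'],r['moment'],r['ee_pos'],r['eef_rot'],r['width'])
cv2.imwrite('pics/v7.png',cv2.resize(s['img'][150:250,270:400],(780,600),interpolation=2))
```

```text
expect [330 214]
[308 186  41  20 228] [(np.float64(343.5), np.float64(205.5)), (np.float64(348.5), np.float64(197.0))]
[0.6678, 0.0457, 0.1516]
[0.6666, 0.0737, 0.1577]
[291 199  44  27 477] [(np.float64(331.5), np.float64(225.5)), (np.float64(334.5), np.float64(221.25))]
[0.638, 0.0457, 0.0802]
[0.6318, 0.0737, 0.0715]
[ 0.10323999 -0.61787025 -1.25682318] [ 0.04468968 -0.03493465 -0.05722048] [0.51726973 0.05959431 0.11227427] [-1.87686731e-03  3.14155879e+00 -2.01712314e-04] 0.025488290702071398
```

{"api": "carry_out", "payload": {
  "deltas": [
    {"x": 3, "y": 0, "z": 0, "rx": 0, "ry": 0, "rz": 0, "grip": 20},
    {"x": 10, "y": 0, "z": 0, "rx": 0, "ry": 0, "rz": 0, "grip": 20},
    {"x": 19, "y": 0, "z": 0, "rx": 0, "ry": 0, "rz": 0, "grip": 20},
    {"x": 28, "y": 0, "z": 0, "rx": 0, "ry": 0, "rz": 0, "grip": 20},
    {"x": 37, "y": 0, "z": 0, "rx": 0, "ry": 0, "rz": 0, "grip": 20},
    {"x": 46, "y": 0, "z": 0, "rx": 0, "ry": 0, "rz": 0, "grip": 20},
    {"x": 55, "y": 0, "z": 0, "rx": 0, "ry": 0, "rz": 0, "grip": 20},
    {"x": 63, "y": 0, "z": 0, "rx": 0, "ry": 0, "rz": 0, "grip": 20},
    {"x": 70, "y": 0, "z": 0, "rx": 0, "ry": 0, "rz": 0, "grip": 20},
    {"x": 75, "y": 0, "z": 0, "rx": 0, "ry": 0, "rz": 0, "grip": 20},
    {"x": 78, "y": 0, "z": 0, "rx": 0, "ry": 0, "rz": 0, "grip": 20},
    {"x": 79, "y": 0, "z": 0, "rx": 0, "ry": 0, "rz": 0, "grip": 20}
  ]
}}

```text
t: 13.65
ee_pos: [0.5961, 0.0596, 0.1122]
eef_rot: [0.002, -3.141, 0.0]
contact_force: [0.1, -0.3, -1.3]
width: 0.0255
gripper_force: 59.1
```

Run:
```python
from h import *
r=read_state();print(r['contact_force'],r['moment'],r['ee_pos'],r['eef_rot'],r['width'])
```

```text
[ 0.12992588 -0.30147745 -1.25385711] [-0.00586083  0.06187316 -0.02431022] [0.59610008 0.05961694 0.11220267] [ 1.87656596e-03 -3.14142903e+00  2.48448696e-04] 0.025536424537288813
```

{"api": "carry_out", "payload": {
  "deltas": [
    {"x": 0, "y": 0, "z": -2, "rx": 0, "ry": 0, "rz": 0, "grip": 20},
    {"x": 0, "y": 0, "z": -4, "rx": 0, "ry": 0, "rz": 0, "grip": 20},
    {"x": 0, "y": 0, "z": -6, "rx": 0, "ry": 0, "rz": 0, "grip": 20},
    {"x": 0, "y": 0, "z": -8, "rx": 0, "ry": 0, "rz": 0, "grip": 20},
    {"x": 0, "y": 0, "z": -8, "rx": 0, "ry": 0, "rz": 0, "grip": 20},
    {"x": 0, "y": 0, "z": -8, "rx": 0, "ry": 0, "rz": 0, "grip": 20}
  ]
}}

```text
t: 14.25
ee_pos: [0.5956, 0.0597, 0.1053]
eef_rot: [0.002, -3.141, -0.001]
contact_force: [-6.3, 0.3, 9.0]
width: 0.0255
gripper_force: 60.3
```

{"api": "carry_out", "payload": {
  "deltas": [
    {"x": 0, "y": 0, "z": 0, "rx": 0, "ry": 0, "rz": 0, "grip": 50},
    {"x": 0, "y": 0, "z": 0, "rx": 0, "ry": 0, "rz": 0, "grip": 50},
    {"x": 0, "y": 0, "z": 0, "rx": 0, "ry": 0, "rz": 0, "grip": 50},
    {"x": 0, "y": 0, "z": 20, "rx": 0, "ry": 0, "rz": 0, "grip": 50},
    {"x": -15, "y": 0, "z": 50, "rx": 0, "ry": 0, "rz": 0, "grip": 50},
    {"x": -50, "y": 0, "z": 60, "rx": 0, "ry": -0.14, "rz": 0, "grip": 50},
    {"x": -80, "y": 0, "z": 60, "rx": 0, "ry": -0.28, "rz": 0, "grip": 50},
    {"x": -100, "y": 0, "z": 60, "rx": 0, "ry": -0.42, "rz": 0, "grip": 50},
    {"x": -100, "y": 0, "z": 60, "rx": 0, "ry": -0.56, "rz": 0, "grip": 50},
    {"x": -100, "y": 0, "z": 60, "rx": 0, "ry": -0.7, "rz": 0, "grip": 50},
    {"x": -100, "y": 0, "z": 50, "rx": 0, "ry": -0.84, "rz": 0, "grip": 50},
    {"x": -100, "y": 0, "z": 40, "rx": 0, "ry": -0.84, "rz": 0, "grip": 50}
  ]
}}

```text
t: 15.45
ee_pos: [0.4971, 0.0719, 0.1836]
eef_rot: [-0.02, 2.517, 0.063]
contact_force: [0.2, 0.6, 0.3]
width: 0.0499
gripper_force: 0.0
```

Run:
```python
from h import *
w=cam('wrist'); cv2.imwrite('pics/w8.png',w['img']); t=cam('top'); cv2.imwrite('pics/t8.png',t['img'])
r=read_state();print(r['contact_force'],r['ee_pos'],r['eef_rot'],r['joint_pos'].round(2))
print((-w['R'].T@w['t']).round(4),w['R'][2].round(3))
print(proj(w,[[.613,.0437,.082],[.613,.0757,.082],[.57,.0597,.092],[.685,.0597,.098],[.685,.0597,.118],[.64,.0597,.13]]).round(0).tolist())
```

```text
[-0.17539987 -0.66265368 -1.02411281] [0.49749367 0.06910363 0.18330837] [-0.01299278  2.51756726  0.05901443] [-0.05 -0.2  -0.2   2.31  0.18  0.41  1.18]
[0.3662 0.0657 0.2409] [ 0.79   0.047 -0.611]
[[282.0, 271.0], [318.0, 271.0], [299.0, 251.0], [302.0, 323.0], [302.0, 342.0], [301.0, 336.0]]
```

Run:
```python
import cv2
w=cv2.imread('pics/w8.png'); c=cv2.rotate(w[220:420,170:436],cv2.ROTATE_180); cv2.imwrite('pics/v8.png',cv2.resize(c,None,fx=3,fy=3,interpolation=2))
```

```text
(no output)
```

View pics/v8.png

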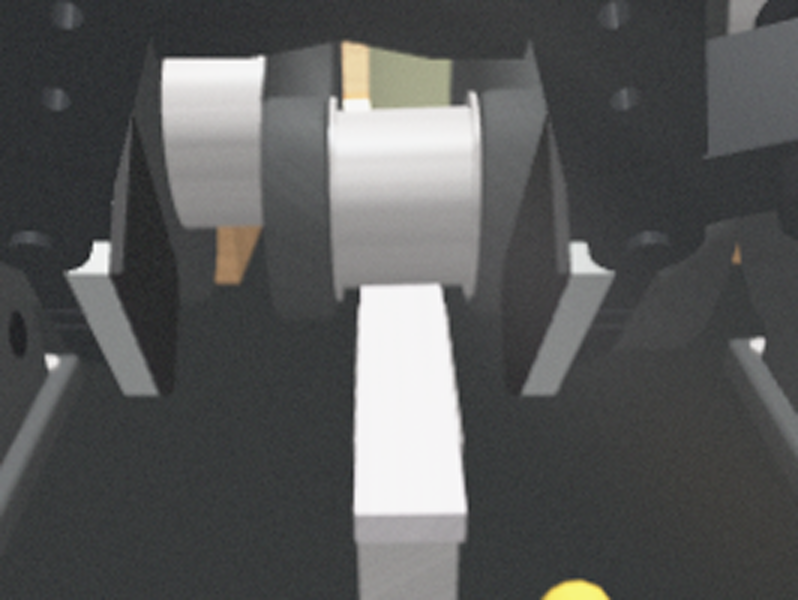

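The rotated wrist crop shows the packer flat and straight on the riser, with its near end at rows 512–543, and running under the pin. The pin's top edge is at row ~107 and its bottom edge at row ~287. I'm working out the pin centre from those tangents.

Run:
```python
from h import *
w=cam('wrist'); r=read_state(); g=cv2.cvtColor(w['img'],cv2.COLOR_BGR2GRAY).astype(float)
for x in (340,348,405,460,468):   # vertical profiles
    u=round(435-x/3); print('u',u,'lo',g[318:332,u].astype(int).tolist(),'hi',g[376:390,u].astype(int).tolist())
f=lambda x,y:(435.2-x/3,419.2-y/3)
u=405
c=-w['R'].T@w['t']
for yt in (105,107,109):
  for yb in (284,287,290):
    _,v=ray(w,[f(u,yt),f(u,yb)]); a=np.arctan2(v[:,2],np.hypot(v[:,0],0)); h=(a[0]-a[1])/2; m=a.mean(); D=.027/np.sin(h)
    # centre also from 45 mm circle about axis (.73,.135) using bisector ray
    o=np.array([c[0]-.73,c[2]-.135]); d=np.array([np.cos(m),np.sin(m)]); b=o@d; q=b*b-(o@o-.045**2); s=-b-np.sqrt(max(q,0)); 
    print(yt,yb,'size:',(c[0]+D*d[0]).round(4),(c[2]+D*d[1]).round(4),'circle:',(c[0]+s*d[0]).round(4),(c[2]+s*d[1]).round(4), 'gap',round((c[2]+s*d[1]-.109)*1e3,1))
print('packer near end top', plane(w,[f(353,514),f(467,514)],.092).round(4).tolist(),'front bottom',plane(w,[f(357,543),f(465,543)],.082).round(4).tolist())
_,v=ray(w,[f(332,105),f(480,105)]); print('pin y',(c+v*((.685-c[0])/v[:,0])[:,None]).round(4).tolist())
print(proj(w,[[.567,.0597,.092]]))
```

```text
u 322 lo [58, 56, 59, 60, 60, 98, 126, 128, 132, 136, 137, 136, 138, 142] hi [240, 238, 235, 233, 234, 235, 244, 247, 247, 247, 218, 212, 215, 214]
u 319 lo [78, 76, 73, 67, 68, 96, 125, 130, 131, 133, 136, 135, 138, 141] hi [239, 237, 234, 233, 234, 234, 243, 247, 247, 247, 226, 214, 214, 214]
u 300 lo [244, 245, 244, 245, 245, 240, 191, 127, 131, 136, 136, 138, 138, 137] hi [239, 236, 235, 233, 232, 232, 231, 197, 161, 165, 162, 164, 162, 162]
u 282 lo [72, 77, 98, 121, 130, 131, 132, 136, 134, 136, 138, 138, 136, 142] hi [224, 223, 218, 220, 216, 207, 200, 201, 187, 193, 204, 216, 173, 85]
u 279 lo [74, 70, 75, 76, 73, 73, 77, 74, 75, 76, 77, 77, 79, 83] hi [153, 147, 132, 125, 110, 108, 95, 93, 87, 85, 89, 90, 80, 76]
105 284 size: 0.6875 0.1277 circle: 0.6855 0.1284 gap 19.4
105 287 size: 0.6818 0.1292 circle: 0.6856 0.1278 gap 18.8
105 290 size: 0.6763 0.1306 circle: 0.6857 0.1273 gap 18.3
107 284 size: 0.6908 0.1262 circle: 0.6855 0.1281 gap 19.1
107 287 size: 0.685 0.1277 circle: 0.6856 0.1275 gap 18.5
107 290 size: 0.6794 0.1292 circle: 0.6857 0.127 gap 18.0
109 284 size: 0.6942 0.1247 circle: 0.6856 0.1277 gap 18.7
109 287 size: 0.6883 0.1263 circle: 0.6857 0.1272 gap 18.2
109 290 size: 0.6825 0.1278 circle: 0.6858 0.1267 gap 17.7
packer near end top [[0.5659, 0.0706, 0.092], [0.5651, 0.0425, 0.092]] front bottom [[0.5669, 0.0699, 0.082], [0.5662, 0.0425, 0.082]]
pin y [[0.685, 0.0763, 0.157], [0.685, 0.0319, 0.1555]]
[[302.94354485 249.00885818]]
```

The gap is about 18.5 mm, so one packer leaves about 8.5 mm for the wedge, which is within its 5–17 mm range. Next I level the tool and go to the wedge.

{"api": "carry_out", "payload": {
  "deltas": [
    {"x": -10, "y": 5, "z": 10, "rx": 0, "ry": 0.14, "rz": 0, "grip": 50},
    {"x": -20, "y": 15, "z": 20, "rx": 0, "ry": 0.28, "rz": 0, "grip": 50},
    {"x": -30, "y": 30, "z": 20, "rx": 0, "ry": 0.42, "rz": 0, "grip": 50},
    {"x": -45, "y": 50, "z": 20, "rx": 0, "ry": 0.56, "rz": 0, "grip": 50},
    {"x": -60, "y": 70, "z": 20, "rx": 0, "ry": 0.62, "rz": 0, "grip": 50},
    {"x": -70, "y": 85, "z": 20, "rx": 0, "ry": 0.62, "rz": 0, "grip": 50},
    {"x": -70, "y": 85, "z": 20, "rx": 0, "ry": 0.62, "rz": 0, "grip": 50}
  ]
}}

```text
t: 16.3
ee_pos: [0.4263, 0.1583, 0.2022]
eef_rot: [-0.004, 3.141, 0.072]
contact_force: [0.1, 0.4, 0.6]
width: 0.0499
gripper_force: 0.0
```

```bash
cat >> m.py <<'E'
def wedge(d):
    hsv=cv2.cvtColor(d['img'],cv2.COLOR_BGR2HSV); b=cv2.inRange(hsv,(8,60,80),(25,255,255)); k,lab,st,ce=cv2.connectedComponentsWithStats(b)
    for l in range(1,k):
        if st[l,4]>600:
            c=cv2.findContours((lab==l).astype(np.uint8),0,1)[0][0]; a=cv2.approxPolyDP(c,4,True).reshape(-1,2)
            print(st[l],a.tolist())
            for z in (.038,.0): print(z,(plane(d,a,z)[:,:2]*1000).round(0).tolist())
E
python3 - <<'E'
from m import *
r=read_state();print(r['ee_pos'],r['eef_rot'],r['joint_pos'].round(2))
wedge(cam('wrist'))
E
```

```text
[0.42626526 0.15831855 0.20215978] [-0.00447113  3.14056021  0.07228014] [-0.22  0.05 -0.18  1.89 -0.04  1.19  1.19]
[ 284  173   40  173 1493] [[288, 173], [285, 184], [323, 345], [308, 281], [306, 209], [312, 207], [304, 175]]
0.038 [[378.0, 137.0], [388.0, 134.0], [545.0, 167.0], [477.0, 153.0], [409.0, 152.0], [407.0, 157.0], [380.0, 150.0]]
0.0 [[382.0, 135.0], [392.0, 132.0], [570.0, 169.0], [493.0, 153.0], [416.0, 151.0], [414.0, 157.0], [384.0, 150.0]]
[ 541  260   99  103 5292] [[559, 260], [541, 323], [587, 358], [639, 362], [639, 344], [634, 360], [626, 360], [639, 333], [639, 319], [624, 359], [587, 357], [610, 287], [639, 287], [639, 280], [600, 267], [639, 265]]
0.038 [[459.0, 387.0], [525.0, 382.0], [566.0, 438.0], [572.0, 493.0], [551.0, 487.0], [569.0, 487.0], [569.0, 479.0], [538.0, 484.0], [522.0, 480.0], [568.0, 477.0], [565.0, 437.0], [487.0, 442.0], [488.0, 470.0], [480.0, 468.0], [467.0, 427.0], [465.0, 464.0]]
0.0 [[473.0, 418.0], [548.0, 413.0], [594.0, 475.0], [601.0, 538.0], [577.0, 532.0], [598.0, 532.0], [598.0, 522.0], [562.0, 528.0], [544.0, 523.0], [596.0, 519.0], [593.0, 475.0], [505.0, 481.0], [505.0, 512.0], [497.0, 510.0], [482.0, 464.0], [480.0, 505.0]]
```

{"api": "carry_out", "payload": {
  "deltas": [
    {"x": -5, "y": 0, "z": -15, "rx": -0.015, "ry": 0, "rz": 0.06, "grip": 50},
    {"x": -10, "y": -2, "z": -40, "rx": -0.03, "ry": 0, "rz": 0.12, "grip": 50},
    {"x": -15, "y": -3, "z": -60, "rx": -0.046, "ry": 0, "rz": 0.18, "grip": 50},
    {"x": -15, "y": -3, "z": -60, "rx": -0.046, "ry": 0, "rz": 0.18, "grip": 50}
  ]
}}

```text
t: 16.75
ee_pos: [0.4105, 0.1516, 0.1404]
eef_rot: [0.281, -3.122, 0.002]
contact_force: [-0.1, 0.6, -0.5]
width: 0.0501
gripper_force: 0.0
```

Run:
```python
from m import *
r=read_state();print(r['ee_pos'],r['eef_rot'],r['joint_pos'].round(2))
d=cam('wrist'); cv2.imwrite('pics/w9.png',d['img'])
hsv=cv2.cvtColor(d['img'],cv2.COLOR_BGR2HSV); m=(hsv[...,2]>110).astype(np.uint8); m=cv2.morphologyEx(m,cv2.MORPH_OPEN,np.ones((5,5)))
k,lab,st,ce=cv2.connectedComponentsWithStats(m)
for l in range(1,k):
    if st[l,4]>600:
        c=cv2.findContours((lab==l).astype(np.uint8),0,1)[0][0]; print(st[l],hsv[lab==l].mean(0).round(0))
        if abs(st[l,0]+st[l,2]/2-320)<60:
            for v in range(st[l,1],st[l,1]+st[l,3],8):
                i=np.where(lab[v]==l)[0]; P=[(i[0]-.5,v),(i[-1]+.5,v)]; print(v,(i[0],i[-1]),(plane(d,P,.036)[:,:2]*1000).round(0).tolist(),(plane(d,P,.0)[:,:2]*1000).round(0).tolist())
```

```text
[0.41050167 0.15157984 0.14038761] [ 2.81063749e-01 -3.12192133e+00  1.50288104e-03] [-0.23  0.09 -0.21  1.99  0.02  1.07  1.31]
[  25  162   77   57 1982] [ 59.   4. 226.]
[  260   198    86   209 10532] [ 25.  29. 209.]
198 (np.int64(307), np.int64(342)) [[376.0, 134.0], [372.0, 158.0]] [[382.0, 133.0], [377.0, 162.0]]
206 (np.int64(304), np.int64(345)) [[382.0, 133.0], [377.0, 162.0]] [[388.0, 132.0], [383.0, 165.0]]
214 (np.int64(304), np.int64(345)) [[387.0, 134.0], [382.0, 163.0]] [[395.0, 133.0], [389.0, 166.0]]
222 (np.int64(304), np.int64(345)) [[393.0, 135.0], [388.0, 164.0]] [[401.0, 134.0], [395.0, 168.0]]
230 (np.int64(304), np.int64(345)) [[399.0, 136.0], [393.0, 165.0]] [[408.0, 135.0], [402.0, 169.0]]
238 (np.int64(305), np.int64(344)) [[404.0, 137.0], [399.0, 165.0]] [[414.0, 137.0], [409.0, 170.0]]
246 (np.int64(305), np.int64(344)) [[410.0, 138.0], [405.0, 166.0]] [[421.0, 138.0], [415.0, 171.0]]
254 (np.int64(305), np.int64(344)) [[416.0, 139.0], [411.0, 168.0]] [[428.0, 140.0], [422.0, 172.0]]
262 (np.int64(305), np.int64(344)) [[422.0, 140.0], [417.0, 169.0]] [[
[... 1485 characters left out ...]
.0, 129.0], [517.0, 186.0]] [[558.0, 127.0], [545.0, 194.0]]
390 (np.int64(277), np.int64(341)) [[534.0, 136.0], [525.0, 188.0]] [[565.0, 136.0], [554.0, 196.0]]
398 (np.int64(279), np.int64(341)) [[542.0, 139.0], [533.0, 189.0]] [[574.0, 139.0], [563.0, 197.0]]
406 (np.int64(319), np.int64(323)) [[544.0, 172.0], [543.0, 176.0]] [[576.0, 178.0], [575.0, 182.0]]
[   28   204   179   213 17919] [ 78.   8. 159.]
[232 287  30  74 862] [ 55.   4. 194.]
[384 288  29  52 724] [ 79.   3. 206.]
[ 578  355   62   93 3733] [ 15.  98. 212.]
[ 445  368   59   49 2113] [108.  20. 141.]
[ 133  421   69   59 1964] [ 46.   4. 212.]
[ 37 462  59  18 686] [103.   8. 124.]
[550 462  58  18 683] [102.   8. 124.]
```

{"api": "carry_out", "payload": {
  "deltas": [
    {"x": 0, "y": 1.5, "z": -30, "rx": 0, "ry": 0, "rz": 0, "grip": 50},
    {"x": 0, "y": 1.5, "z": -65, "rx": 0, "ry": 0, "rz": 0, "grip": 50},
    {"x": 0, "y": 1.5, "z": -95, "rx": 0, "ry": 0, "rz": 0, "grip": 50},
    {"x": 0, "y": 1.5, "z": -112, "rx": 0, "ry": 0, "rz": 0, "grip": 50},
    {"x": 0, "y": 1.5, "z": -117, "rx": 0, "ry": 0, "rz": 0, "grip": 50},
    {"x": 0, "y": 1.5, "z": -117, "rx": 0, "ry": 0, "rz": 0, "grip": 20},
    {"x": 0, "y": 1.5, "z": -117, "rx": 0, "ry": 0, "rz": 0, "grip": 20},
    {"x": 0, "y": 1.5, "z": -117, "rx": 0, "ry": 0, "rz": 0, "grip": 20},
    {"x": 0, "y": 1.5, "z": -117, "rx": 0, "ry": 0, "rz": 0, "grip": 20},
    {"x": 0, "y": 1.5, "z": -117, "rx": 0, "ry": 0, "rz": 0, "grip": 20},
    {"x": 0, "y": 1.5, "z": -117, "rx": 0, "ry": 0, "rz": 0, "grip": 20}
  ]
}}

```text
t: 17.9
ee_pos: [0.4135, 0.1549, 0.0273]
eef_rot: [-0.279, 3.129, 0.005]
contact_force: [-0.6, -0.6, 7.9]
width: 0.0267
gripper_force: 60.0
```

{"api": "carry_out", "payload": {
  "deltas": [
    {"x": 0, "y": 0, "z": 3, "rx": 0, "ry": 0, "rz": 0, "grip": 20},
    {"x": 0, "y": 0, "z": 10, "rx": 0, "ry": 0, "rz": 0, "grip": 20},
    {"x": 0, "y": 0, "z": 22, "rx": 0, "ry": 0, "rz": 0, "grip": 20},
    {"x": 0, "y": 0, "z": 37, "rx": 0, "ry": 0, "rz": 0, "grip": 20},
    {"x": 2, "y": -6, "z": 54, "rx": 0, "ry": 0, "rz": -0.01, "grip": 20},
    {"x": 5, "y": -18, "z": 72, "rx": 0, "ry": 0, "rz": -0.035, "grip": 20},
    {"x": 9, "y": -36, "z": 89, "rx": 0, "ry": 0, "rz": -0.07, "grip": 20},
    {"x": 13, "y": -56, "z": 101, "rx": 0, "ry": 0, "rz": -0.11, "grip": 20},
    {"x": 17, "y": -74, "z": 108, "rx": 0, "ry": 0, "rz": -0.145, "grip": 20},
    {"x": 20, "y": -88, "z": 111, "rx": 0, "ry": 0, "rz": -0.17, "grip": 20},
    {"x": 22, "y": -94, "z": 112, "rx": 0, "ry": 0, "rz": -0.18, "grip": 20},
    {"x": 22, "y": -94, "z": 112, "rx": 0, "ry": 0, "rz": -0.18, "grip": 20}
  ]
}}

```text
t: 19.1
ee_pos: [0.4342, 0.0597, 0.1373]
eef_rot: [-0.005, -3.138, -0.004]
contact_force: [0.2, 0.5, -0.7]
width: 0.0269
gripper_force: 59.1
```

```bash
cat >> m.py <<'E'
def wt(yc):
    s=cam('scene'); cv2.imwrite('pics/s_w.png',s['img']); hsv=cv2.cvtColor(s['img'],cv2.COLOR_BGR2HSV); b=cv2.inRange(hsv,(8,70,70),(25,255,255)); b[:,:230]=0;b[:,400:]=0;b[:165]=0;b[260:]=0
    k,lab,st,ce=cv2.connectedComponentsWithStats(b)
    for l in range(1,k):
        if st[l,4]>80:
            c=cv2.findContours((lab==l).astype(np.uint8),0,1)[0][0]; a=cv2.approxPolyDP(c,1.5,True).reshape(-1,2)
            print(st[l])
            for p in a:
                o,r=ray(s,[p]); print(p,[(o+r[0]*(y-o[1])/r[0][1]).round(4).tolist() for y in (yc-.014,yc+.014)])
    t=cam('top'); cv2.imwrite('pics/t_w.png',t['img'])
E
python3 - <<'E'
from m import *
r=read_state();print(r['ee_pos'],r['eef_rot'],r['contact_force'],r['width'])
wt(.0595)
d=cam('wrist'); hsv=cv2.cvtColor(d['img'],cv2.COLOR_BGR2HSV); m=(hsv[...,2]>110).astype(np.uint8)
for v in range(180,345,10):
    i=np.where(m[v,290:350])[0]
    if len(i)>5: P=[(290+i[0]-.5,v),(290+i[-1]+.5,v)]; print(v,len(i),(plane(d,P,r['ee_pos'][2]+.008)[:,:2]*1000).round(0).tolist())
E
```

```text
[0.43421117 0.0596729  0.13733494] [-0.005157   -3.13849446 -0.00374192] [ 0.18252358  0.47745349 -0.69941129] 0.026855954770705168
[249 175  72  35 865]
[249 178] [[0.4042, 0.0455, 0.1407], [0.3836, 0.0735, 0.1171]]
[250 188] [[0.4049, 0.0455, 0.1104], [0.3842, 0.0735, 0.0859]]
[313 209] [[0.587, 0.0455, 0.1115], [0.5715, 0.0735, 0.087]]
[320 204] [[0.606, 0.0455, 0.1335], [0.591, 0.0735, 0.1096]]
[263 175] [[0.4471, 0.0455, 0.1639], [0.4277, 0.0735, 0.1409]]
[265 186] [[0.4511, 0.0455, 0.1324], [0.4317, 0.0735, 0.1086]]
[260 191] [[0.435, 0.0455, 0.1116], [0.4152, 0.0735, 0.0872]]
[255 187] [[0.4206, 0.0455, 0.1189], [0.4004, 0.0735, 0.0946]]
[254 180] [[0.4191, 0.0455, 0.1396], [0.3988, 0.0735, 0.116]]
[287 242  25  16 116]
[288 244] [[0.5126, 0.0455, -0.031], [0.495, 0.0735, -0.0595]]
[290 242] [[0.5189, 0.0455, -0.0216], [0.5015, 0.0735, -0.0497]]
[296 243] [[0.537, 0.0455, -0.0174], [0.5201, 0.0735, -0.0455]]
[290 242] [[0.5189, 0.0455, -0.0216], [0.5015, 0.0735, -0.0497]]
[287 247] [[0.5092, 0.0455, -0.0428], [0.4915, 0.0735, -0.0716]]
[288 251] [[0.5119, 0.0455, -0.0557], [0.4942, 0.0735, -0.0848]]
[311 257] [[0.5813, 0.0455, -0.0465], [0.5656, 0.0735, -0.0754]]
[309 248] [[0.5755, 0.0455, -0.0182], [0.5596, 0.0735, -0.0462]]
[308 254] [[0.5724, 0.0455, -0.04], [0.5565, 0.0735, -0.0687]]
[290 249] [[0.5183, 0.0455, -0.0459], [0.5008, 0.0735, -0.0748]]
230 59 [[391.0, 50.0], [391.0, 71.0]]
240 60 [[395.0, 49.0], [395.0, 71.0]]
250 60 [[399.0, 49.0], [399.0, 71.0]]
260 60 [[402.0, 49.0], [402.0, 71.0]]
270 60 [[406.0, 49.0], [406.0, 71.0]]
280 60 [[410.0, 49.0], [410.0, 71.0]]
290 60 [[414.0, 49.0], [414.0, 71.0]]
300 60 [[418.0, 49.0], [418.0, 71.0]]
310 60 [[423.0, 49.0], [423.0, 71.0]]
320 60 [[427.0, 48.0], [427.0, 71.0]]
330 60 [[431.0, 48.0], [431.0, 72.0]]
340 60 [[436.0, 48.0], [436.0, 72.0]]
```

{"api": "carry_out", "payload": {
  "deltas": [
    {"x": 1, "y": 0, "z": -4, "rx": 0, "ry": 0, "rz": 0, "grip": 20},
    {"x": 4, "y": 0, "z": -10, "rx": 0, "ry": 0, "rz": 0, "grip": 20},
    {"x": 10, "y": 0, "z": -14, "rx": 0, "ry": 0, "rz": 0, "grip": 20},
    {"x": 18, "y": 0, "z": -16, "rx": 0, "ry": 0, "rz": 0, "grip": 20},
    {"x": 26, "y": 0, "z": -17, "rx": 0, "ry": 0, "rz": 0, "grip": 20},
    {"x": 34, "y": 0, "z": -17, "rx": 0, "ry": 0, "rz": 0, "grip": 20},
    {"x": 42, "y": 0, "z": -17, "rx": 0, "ry": 0, "rz": 0, "grip": 20},
    {"x": 50, "y": 0, "z": -17, "rx": 0, "ry": 0, "rz": 0, "grip": 20},
    {"x": 55, "y": 0, "z": -17, "rx": 0, "ry": 0, "rz": 0, "grip": 20},
    {"x": 58, "y": 0, "z": -17, "rx": 0, "ry": 0, "rz": 0, "grip": 20}
  ]
}}

```text
t: 20.25
ee_pos: [0.4928, 0.0606, 0.1208]
eef_rot: [-0.002, -3.139, -0.004]
contact_force: [-0.4, 0.3, -1.6]
width: 0.027
gripper_force: 59.1
```

Run:
```python
from m import *
r=read_state();print(r['ee_pos'],r['eef_rot'],r['contact_force'],r['moment'],r['width'])
wt(.0595)
```

```text
[0.49283778 0.06060421 0.12083598] [-2.36989345e-03 -3.13949493e+00 -4.12914252e-03] [-0.36915083  0.30946921 -1.55953562] [-0.00392998  0.03781975  0.03150876] 0.0270411166889356
[269 187  67  34 816]
[269 190] [[0.4623, 0.0455, 0.1242], [0.4433, 0.0735, 0.1001]]
[269 199] [[0.4608, 0.0455, 0.096], [0.4418, 0.0735, 0.0711]]
[333 220] [[0.6417, 0.0455, 0.0988], [0.6277, 0.0735, 0.074]]
[334 211] [[0.6437, 0.0455, 0.1266], [0.6298, 0.0735, 0.1026]]
[284 187] [[0.5066, 0.0455, 0.1485], [0.4888, 0.0735, 0.1251]]
[285 201] [[0.508, 0.0455, 0.1069], [0.4903, 0.0735, 0.0823]]
[283 203] [[0.502, 0.0455, 0.0985], [0.484, 0.0735, 0.0737]]
[278 202] [[0.4873, 0.0455, 0.0963], [0.469, 0.0735, 0.0714]]
[275 198] [[0.479, 0.0455, 0.1056], [0.4604, 0.0735, 0.081]]
[275 192] [[0.4798, 0.0455, 0.1242], [0.4613, 0.0735, 0.1001]]
[287 242  25  16 117]
[288 244] [[0.5126, 0.0455, -0.031], [0.495, 0.0735, -0.0595]]
[290 242] [[0.5189, 0.0455, -0.0216], [0.5015, 0.0735, -0.0497]]
[296 243] [[0.537, 0.0455, -0.0174], [0.5201, 0.0735, -0.0455]]
[290 242] [[0.5189, 0.0455, -0.0216], [0.5015, 0.0735, -0.0497]]
[287 247] [[0.5092, 0.0455, -0.0428], [0.4915, 0.0735, -0.0716]]
[288 251] [[0.5119, 0.0455, -0.0557], [0.4942, 0.0735, -0.0848]]
[311 257] [[0.5813, 0.0455, -0.0465], [0.5656, 0.0735, -0.0754]]
[309 248] [[0.5755, 0.0455, -0.0182], [0.5596, 0.0735, -0.0462]]
[309 253] [[0.5754, 0.0455, -0.0353], [0.5595, 0.0735, -0.0638]]
[307 254] [[0.5695, 0.0455, -0.0413], [0.5534, 0.0735, -0.07]]
[290 249] [[0.5183, 0.0455, -0.0459], [0.5008, 0.0735, -0.0748]]
```

{"api": "carry_out", "payload": {
  "deltas": [
    {"x": 0, "y": 0, "z": -1.5, "rx": 0, "ry": 0, "rz": 0, "grip": 20},
    {"x": 0, "y": 0, "z": -3, "rx": 0, "ry": 0, "rz": 0, "grip": 20},
    {"x": 0, "y": 0, "z": -4, "rx": 0, "ry": 0, "rz": 0, "grip": 20},
    {"x": 0, "y": 0, "z": -4, "rx": 0, "ry": 0, "rz": 0, "grip": 20}
  ]
}}

```text
t: 20.75
ee_pos: [0.4922, 0.0608, 0.1172]
eef_rot: [-0.002, -3.14, -0.004]
contact_force: [-3.6, 0.8, 6.2]
width: 0.0272
gripper_force: 59.8
```

{"api": "carry_out", "payload": {
  "deltas": [
    {"x": 0, "y": 0, "z": 2, "rx": 0, "ry": 0, "rz": 0, "grip": 20},
    {"x": 4, "y": 0, "z": 2, "rx": 0, "ry": 0, "rz": 0, "grip": 20},
    {"x": 10, "y": 0, "z": 2, "rx": 0, "ry": 0, "rz": 0, "grip": 20},
    {"x": 17, "y": 0, "z": 2, "rx": 0, "ry": 0, "rz": 0, "grip": 20},
    {"x": 23, "y": 0, "z": 2, "rx": 0, "ry": 0, "rz": 0, "grip": 20},
    {"x": 28, "y": 0, "z": 2, "rx": 0, "ry": 0, "rz": 0, "grip": 20},
    {"x": 30, "y": 0, "z": 2, "rx": 0, "ry": 0, "rz": 0, "grip": 20},
    {"x": 30, "y": 0, "z": 2, "rx": 0, "ry": 0, "rz": 0, "grip": 20}
  ]
}}

```text
t: 21.55
ee_pos: [0.5227, 0.0606, 0.1188]
eef_rot: [-0.002, -3.14, -0.004]
contact_force: [0.2, 0.1, -0.2]
width: 0.0268
gripper_force: 59.1
```

{"api": "carry_out", "payload": {
  "deltas": [
    {"x": 3, "y": 0, "z": 0, "rx": 0, "ry": 0, "rz": 0, "grip": 20},
    {"x": 7, "y": 0, "z": 0, "rx": 0, "ry": 0, "rz": 0, "grip": 20},
    {"x": 11, "y": 0, "z": 0, "rx": 0, "ry": 0, "rz": 0, "grip": 20},
    {"x": 14, "y": 0, "z": 0, "rx": 0, "ry": 0, "rz": 0, "grip": 20},
    {"x": 16, "y": 0, "z": 0, "rx": 0, "ry": 0, "rz": 0, "grip": 20},
    {"x": 16, "y": 0, "z": 0, "rx": 0, "ry": 0, "rz": 0, "grip": 20}
  ]
}}

```text
t: 22.15
ee_pos: [0.5387, 0.0606, 0.1188]
eef_rot: [-0.002, -3.14, -0.004]
contact_force: [-0.9, 0.0, 0.8]
width: 0.027
gripper_force: 59.1
```

{"api": "carry_out", "payload": {
  "deltas": [
    {"x": 2, "y": 0, "z": -0.5, "rx": 0, "ry": 0, "rz": 0, "grip": 20},
    {"x": 4, "y": 0, "z": -1, "rx": 0, "ry": 0, "rz": 0, "grip": 20},
    {"x": 6, "y": 0, "z": -1, "rx": 0, "ry": 0, "rz": 0, "grip": 20},
    {"x": 7, "y": 0, "z": -1, "rx": 0, "ry": 0, "rz": 0, "grip": 20},
    {"x": 7, "y": 0, "z": -1, "rx": 0, "ry": 0, "rz": 0, "grip": 20}
  ]
}}

```text
t: 22.65
ee_pos: [0.5455, 0.0608, 0.1185]
eef_rot: [-0.002, -3.14, -0.004]
contact_force: [-3.3, -0.8, 6.6]
width: 0.0268
gripper_force: 60.0
```

{"api": "carry_out", "payload": {
  "deltas": [
    {"x": 1, "y": 0, "z": 0.5, "rx": 0, "ry": 0, "rz": 0, "grip": 20},
    {"x": 3, "y": 0, "z": 0.5, "rx": 0, "ry": 0, "rz": 0, "grip": 20},
    {"x": 4, "y": 0, "z": 0.5, "rx": 0, "ry": 0, "rz": 0, "grip": 20},
    {"x": 5, "y": 0, "z": 0.5, "rx": 0, "ry": 0, "rz": 0, "grip": 20},
    {"x": 5, "y": 0, "z": 0.5, "rx": 0, "ry": 0, "rz": 0, "grip": 20}
  ]
}}

```text
t: 23.15
ee_pos: [0.5505, 0.0607, 0.1186]
eef_rot: [-0.002, -3.14, -0.004]
contact_force: [-2.2, 0.6, 4.7]
width: 0.0268
gripper_force: 59.7
```

Run:
```python
from m import *
r=read_state();print(r['ee_pos'],r['contact_force'],r['moment'])
riser(cam('top'))
```

```text
[0.55048019 0.06068454 0.11861044] [-2.19327416  0.64042514  4.74180108] [-0.01271502  0.40240431  0.02250369]
[[0.7282, 0.24, 0.16], [0.7283, 0.1196, 0.16], [0.7282, -0.0006, 0.16], [0.7286, -0.1212, 0.16]] yaw crank 0.0008733423693185803Traceback (most recent call last):
  File "<stdin>", line 3, in <module>
  File "m.py", line 10, in riser
    L.append((278+a-(r[a]-th)/(r[a]-r[a-1]),v)); Rr.append((278+b+(r[b]-th)/(r[b]-r[b+1]),v))
                                                                                  ~^^^^^
IndexError: index 30 is out of bounds for axis 0 with size 30
```

{"api": "carry_out", "payload": {
  "deltas": [
    {"x": 1, "y": 0, "z": 0, "rx": 0, "ry": 0, "rz": 0, "grip": 20},
    {"x": 2, "y": 0, "z": 0, "rx": 0, "ry": 0, "rz": 0, "grip": 20},
    {"x": 3, "y": 0, "z": 0, "rx": 0, "ry": 0, "rz": 0, "grip": 20},
    {"x": 4, "y": 0, "z": 0, "rx": 0, "ry": 0, "rz": 0, "grip": 20},
    {"x": 4, "y": 0, "z": 0, "rx": 0, "ry": 0, "rz": 0, "grip": 20}
  ]
}}

```text
t: 23.7
ee_pos: [0.5538, 0.0607, 0.1187]
eef_rot: [-0.002, -3.138, -0.004]
contact_force: [-6.8, -0.4, 8.8]
width: 0.0273
gripper_force: 60.4
```

{"api": "carry_out", "payload": {
  "deltas": [
    {"x": 0.5, "y": 0, "z": 0, "rx": 0, "ry": 0, "rz": 0, "grip": 20},
    {"x": 1, "y": 0, "z": 0, "rx": 0, "ry": 0, "rz": 0, "grip": 20},
    {"x": 1, "y": 0, "z": 0, "rx": 0, "ry": 0, "rz": 0, "grip": 20},
    {"x": 1, "y": 0, "z": 0, "rx": 0, "ry": 0, "rz": 0, "grip": 20}
  ]
}}

```text
t: 24.1
ee_pos: [0.5542, 0.0607, 0.1187]
eef_rot: [-0.002, -3.137, -0.004]
contact_force: [-10.6, 0.6, 12.0]
width: 0.027
gripper_force: 60.6
```

Run:
```python
from m import *
r=read_state();print(r['ee_pos'],r['contact_force'],r['moment'])
try: riser(cam('top'))
except IndexError: pass
wt(.0600)
```

```text
[0.55419462 0.06073193 0.11871976] [-10.59357813   0.58808366  12.03032727] [-0.1245012   1.83964811 -0.0064586 ]
[[0.7282, 0.24, 0.16], [0.7283, 0.1196, 0.16], [0.7283, -0.0005, 0.16], [0.7286, -0.1213, 0.16]] yaw crank 0.0009528837625907655
[290 195  48  27 558]
[290 198] [[0.5224, 0.046, 0.1209], [0.5051, 0.074, 0.0967]]
[290 206] [[0.5218, 0.046, 0.0961], [0.5044, 0.074, 0.0713]]
[292 208] [[0.5274, 0.046, 0.092], [0.5102, 0.074, 0.0671]]
[333 221] [[0.6416, 0.046, 0.0953], [0.6276, 0.074, 0.0704]]
[336 209] [[0.6486, 0.046, 0.134], [0.6347, 0.074, 0.1102]]
[306 195] [[0.5676, 0.046, 0.1459], [0.5515, 0.074, 0.1224]]
[307 208] [[0.5701, 0.046, 0.1079], [0.5541, 0.074, 0.0833]]
[302 211] [[0.5559, 0.046, 0.0934], [0.5395, 0.074, 0.0684]]
[297 207] [[0.5419, 0.046, 0.1005], [0.5251, 0.074, 0.0757]]
[297 200] [[0.5422, 0.046, 0.122], [0.5255, 0.074, 0.0978]]
[287 242  25  16 113]
[288 243] [[0.5124, 0.046, -0.0281], [0.4948, 0.074, -0.0564]]
[287 251] [[0.5084, 0.046, -0.0575], [0.4907, 0.074, -0.0867]]
[311 257] [[0.581, 0.046, -0.047], [0.5653, 0.074, -0.0759]]
[309 248] [[0.5752, 0.046, -0.0187], [0.5593, 0.074, -0.0467]]
[309 253] [[0.5751, 0.046, -0.0358], [0.5593, 0.074, -0.0643]]
[307 254] [[0.5692, 0.046, -0.0418], [0.5531, 0.074, -0.0705]]
[289 249] [[0.5149, 0.046, -0.0478], [0.4973, 0.074, -0.0767]]
[288 244] [[0.5123, 0.046, -0.0316], [0.4947, 0.074, -0.06]]
[290 242] [[0.5186, 0.046, -0.0221], [0.5012, 0.074, -0.0502]]
[296 243] [[0.5367, 0.046, -0.0179], [0.5198, 0.074, -0.046]]
```

{"api": "carry_out", "payload": {
  "deltas": [
    {"x": 0.5, "y": 0, "z": 0.5, "rx": 0, "ry": 0, "rz": 0, "grip": 20},
    {"x": 1, "y": 0, "z": 1, "rx": 0, "ry": 0, "rz": 0, "grip": 20},
    {"x": 1.5, "y": 0, "z": 1, "rx": 0, "ry": 0, "rz": 0, "grip": 20},
    {"x": 2, "y": 0, "z": 1, "rx": 0, "ry": 0, "rz": 0, "grip": 20},
    {"x": 2, "y": 0, "z": 1, "rx": 0, "ry": 0, "rz": 0, "grip": 20},
    {"x": 2, "y": 0, "z": 1, "rx": 0, "ry": 0, "rz": 0, "grip": 20}
  ]
}}

```text
t: 24.85
ee_pos: [0.556, 0.0607, 0.1191]
eef_rot: [-0.002, -3.136, -0.004]
contact_force: [-9.5, -0.1, 7.6]
width: 0.0271
gripper_force: 60.2
```

Run:
```python
from m import *
r=read_state();print(r['ee_pos'],r['contact_force'],r['moment'])
try: riser(cam('top'))
except IndexError: pass
s=cam('scene'); w=cam('wrist'); t=cam('top'); b=cv2.resize(s['img'][150:250,280:413],(400,300),interpolation=2)
cv2.imwrite('pics/v10.png',np.vstack([np.hstack([cv2.rotate(cv2.resize(w['img'],(400,300)),cv2.ROTATE_180),b]),np.hstack([cv2.resize(t['img'][170:270,230:363],(400,300),interpolation=2),np.zeros((300,400,3),np.uint8)])]))
```

```text
[0.55602237 0.06066293 0.11910344] [-9.53981415 -0.1251136   7.62414695] [-0.02856569  1.83110824  0.00633164]
[[0.7282, 0.24, 0.16], [0.7283, 0.1196, 0.16], [0.7283, -0.0006, 0.16], [0.7286, -0.1213, 0.16]] yaw crank 0.0009372396539038023
```

View pics/v10.png

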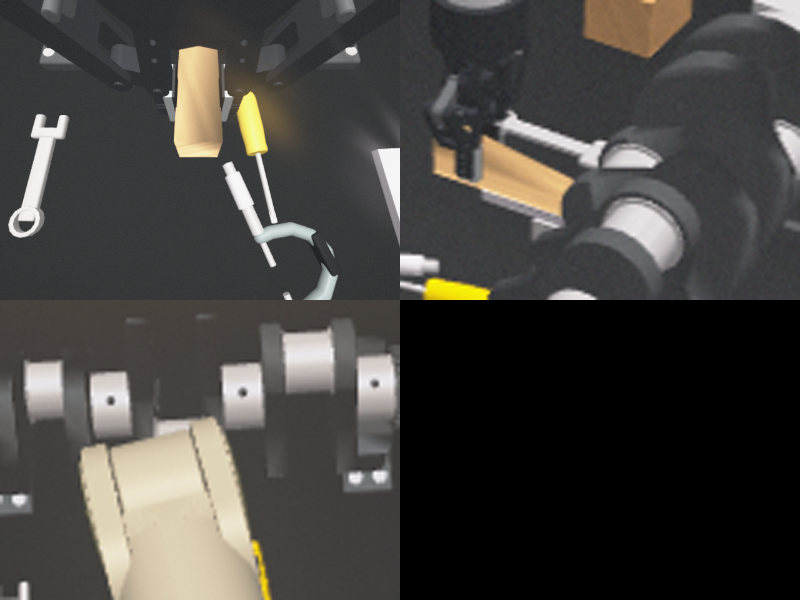

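The scene crop shows the wedge lying on the packer (packer edge at (485,195)) and running under the middle pin. The spanner, screwdriver and micrometer are untouched, and the oil holes haven't moved. I'm pressing a little firmer.

{"api": "carry_out", "payload": {
  "deltas": [
    {"x": 0.5, "y": 0, "z": 0, "rx": 0, "ry": 0, "rz": 0, "grip": 20},
    {"x": 1, "y": 0, "z": 0, "rx": 0, "ry": 0, "rz": 0, "grip": 20},
    {"x": 1.5, "y": 0, "z": 0, "rx": 0, "ry": 0, "rz": 0, "grip": 20},
    {"x": 1.5, "y": 0, "z": 0, "rx": 0, "ry": 0, "rz": 0, "grip": 20}
  ]
}}

```text
t: 25.45
ee_pos: [0.5565, 0.0607, 0.1191]
eef_rot: [-0.002, -3.134, -0.003]
contact_force: [-14.7, -1.0, 12.0]
width: 0.0269
gripper_force: 60.7
```

Run:
```python
from m import *
r=read_state();print(r['ee_pos'],r['contact_force'],r['moment'])
try: riser(cam('top'))
except IndexError: pass
```

```text
[0.55645205 0.06066678 0.11911062] [-14.72510142  -0.95128061  11.96636683] [-0.13371165  3.08318922 -0.02900443]
[[0.7282, 0.24, 0.16], [0.7283, 0.1196, 0.16], [0.7282, -0.0006, 0.16], [0.7286, -0.1213, 0.16]] yaw crank 0.0009349471401523202
```

{"api": "carry_out", "payload": {
  "deltas": [
    {"x": 0.5, "y": 0, "z": 0.3, "rx": 0, "ry": 0, "rz": 0, "grip": 20},
    {"x": 1, "y": 0, "z": 0.6, "rx": 0, "ry": 0, "rz": 0, "grip": 20},
    {"x": 1.2, "y": 0, "z": 0.6, "rx": 0, "ry": 0, "rz": 0, "grip": 20},
    {"x": 1.2, "y": 0, "z": 0.6, "rx": 0, "ry": 0, "rz": 0, "grip": 20},
    {"x": 1.2, "y": 0, "z": 0.6, "rx": 0, "ry": 0, "rz": 0, "grip": 20}
  ]
}}

```text
t: 26.0
ee_pos: [0.5571, 0.0607, 0.1193]
eef_rot: [-0.002, -3.133, -0.003]
contact_force: [-15.9, -0.2, 11.0]
width: 0.0271
gripper_force: 60.5
```

Run:
```python
from m import *
r=read_state();print(r['t'],r['ee_pos'],r['contact_force'],r['gripper_force'],r['width'])
try: riser(cam('top'))
except IndexError: pass
print(read_state()['contact_force'])
```

```text
26.0 [0.55710058 0.06068188 0.11925122] [-15.85511761  -0.199606    11.01680182] 60.45080065727234 0.027133040166684146
[[0.7282, 0.24, 0.16], [0.7283, 0.1196, 0.16], [0.7282, -0.0006, 0.16], [0.7286, -0.1213, 0.16]] yaw crank 0.0009861613618420374
[-15.36719499   0.27497213  11.37886254]
```

Holding steady at about 16 N with the wedge nipped and the crank still, so I'm handing in.

```bash
python3 -c "
from rig import job_done; print(job_done())"
```

```text
the job is handed in; nothing more can be done
None
```

The job is handed in (no verdict was returned): one packer lies flat on the riser and the wedge, still gripped, is pressed under the middle crankpin at about 16 N. The crankshaft showed no turn in the images; my first insertion went in too low and pushed against the riser at about 19 N, so I re-laid that packer and redid it.

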